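# Turn over and dock the tester's jog box, then jog it

### The arm

A 6-joint arm with a two-finger parallel gripper is mounted at the origin on a cart in front of the work surface, level with it; the furniture and walls round the work are solid. World frame = base frame: x ahead of the robot, y to its left, z up, the work surface at z = 0. Lengths are in m, angles in rad, forces in N, time in s.
With the tool pointing down it reaches from about 0.325 to 0.775 m from the base axis. Payload 5.5 kg.
Tool frame: the origin (TCP) lies on the centre line of the jaws, within the pads' length; the fingertips stand 25 mm ahead of it and the grasp point (between the pads) lies 6 mm ahead of it (bot.tip_extent is the distance from the TCP to the fingertips, in m); z points along the fingers, y is the line along which they close (so a half turn about z gives the same grasp; the last joint's range is limited). The gripper opens to 88 mm and grips with 3 to 60 N. Pads are 20 mm wide; open, the fingers measure 115 mm over their backs; the gripper's body (75 mm by 178 mm) begins 61 mm behind the grasp point.
Start: joints at [1.142, 0.091, 1.231, -0, 1.82, -0.057], TCP at [0.218, 0.559, 0.248] pointing down, gripper open.
Joint ranges: [-2.87, 2.87], [-0.86, 2.18], [0.17, 2.46], [-1.51, 4.65], [0.06, 2.69], [-2.65, 2.65]. Speed limits (rad/s): [2.57, 2.57, 3.01, 3.14, 3.14, 3.14].

### API

Orientations are given as a 3x3 rotation matrix whose columns are the frame's x, y, z axes.
In Python, from workcell import bot gives the robot as it stands.
- The arm moves only by the shell command python3 inch.py 'ROWS'. ROWS is rows parted by semicolons, their numbers by spaces, 1 to 12 of them, each of 7 numbers: a rotation vector rx, ry, rz in rad, then dx, dy, dz in m, then the finger opening in m; each row shifts and turns the commanded pose from where the row before left it, along the tool's axes as they then stand; what a row does not reach is not made up. A row lasts 1/12 s, in which the tool goes at most 0.0417 m and 0.125 rad, less where a joint would pass 70% of its speed; a pose out of reach is approached as far as the arm can. The fingers move at their own pace and stop on an object; the grip force is fixed at half the most. Time passes only in rows, so rows that do not move let the fingers close. It prints the time, the measured TCP pose, the force, the opening and the grip force at its end.
- bot.sense(): the state, without advancing time (a new reading comes with each control period).
- bot.snapshot(name): name is "scene" or "side" or "wrist"; returns the picture (420x560x3 uint8, red, green, blue); there is no depth.
- bot.camera_info(name): a dict with "intrinsics" (3x3 intrinsics, pixels), "R" (3x3) and "t" (3): a world point X has camera coordinates R X + t. Camera axes: x right, y down, z forward; pixel columns grow to the right and rows downward; lengths in m; the calibration is good to about 2 mm. A picture is of the moment at which its call begins: read the wrist's pose just before it. camera_info takes no time and is no camera call; for the wrist camera it gives the pose at the moment of the call.
- bot.job_done(): hands the job in; it is judged then, once.
The state is a dict: "clock": time; "qpos": joint angles; "qvel": joint speeds; "joint_efforts": joint torques, N m; "tcp_pos": TCP position; "orientation": TCP orientation; "wrist_force": force on the tool from outside, world axes, zero at the start; "torque": the same for the moment, N m; "gripper_width": finger opening in m; "finger_force": force on a finger pad.
Only numpy, scipy, OpenCV 4.12 (cv2) and the standard library are available. Lean on these libraries where they do the work, as an engineer would, in place of code of your own. Each camera call takes 0.05 s, during which the arm holds its last target. There are 200 camera calls.

### The job

The tensile tester's jog box has been left upside down on its two roll bars. Turn it over without letting it drop or topple: stand it on one end on the bench and let go, take it again another way, set it right way up and fully home in its bench dock, either way round, and let go. Then, with the box staying in the dock, push its spring lever well over towards the end with the round stop button, never the other way, hold it there for a good second and let it come back to centre; leave the other things on the bench where they are.

Things in the scene. Friction and masses are not known exactly. Their poses are not given: they have to be found in the camera images.
- jog_box: loose grey plastic hand control, about 0.7 kg: block 92 mm long (its x), 60 mm wide (its y; flat sides, the place to grip), 44 mm thick (its z). Origin at the centre of its underside; z points out through the lever face, so down at the start, when it lies lever face down, underside at height 86 mm. Its end faces (x = +46 and -46 mm) are flat: it stands stably on either, 92 mm tall
- roll_bars (a point): point midway between the level tops of the two steel roll bars on the lever face, 86 mm from the underside of the jog box, at its x = y = 0. Bars of 8 mm rod run along x at y = +25 and -25 mm (42 mm clear between them), feet at x = +38 and -38 mm, level top from x = -26 to +26 mm; the box rests on them at the start
- stop_button (a point): top of the fixed black round stop button (18 mm across) on the lever face, at x = +33 mm, 53 mm from the underside of the jog box: it marks the +x end
- jog_lever (a joint): angle of the jog lever in the middle of the lever face, rad: 0 centred, positive leaning towards the stop button (+x of the box), stops at +0.5 and -0.5. A spring of 0.1 N m/rad recentres it (about 2 N at the ball holds it well over). Well over: more than 0.35; centred: within 0.08
- lever_ball (a point): centre of the black 16 mm ball on the jog lever, 26 mm beyond the pivot, which lies at x = y = 0 of the box, 46 mm from the underside; centred, the ball is 72 mm from the underside, below the tops of the roll bars
- dock: fixed aluminium dock: base plate 124 mm (its x) by 82 mm (its y), 8 mm thick, origin at the centre of its underside. Two end stops (44 mm wide, tops 22 mm above the worktop) are 100 mm apart inside along x; four corner lips (x = 32 to 44 mm either side, tops 15 mm high) are 67 mm apart inside along y; between the lips the long sides are open for fingers
- dock_floor (a point): centre of the top of the dock's base plate, 8 mm above the worktop, where the underside of the jog box rests: it drops in with 4 mm play at each end and 3.5 mm at each side, its x along the dock's x, either way round
- clear_spot (a point): point on the bare worktop between the two places where jog box and dock may lie; within 50 mm of it to left and right (y), 60 mm towards the robot and 60 mm away from it nothing stands, room enough to stand the jog box on end (farther away the dark flat computer case begins, 0.1 m high, with a large screen standing over it: keep the wrist clear of it)
- caliper: digital caliper lying flat, 235 mm long, 15 mm thick; origin under its middle. Bystander
- weight: small steel calibration weight, 28 mm across, 33 mm tall; origin at the centre of its underside. Bystander
- timer: flat square bench timer, 62x62x17 mm; origin at the centre of its underside. Bystander
- jaw_a: loose steel grip jaw, knurled face up, 30x44x19 mm; origin at the centre of its underside. Bystander
- jaw_b: second steel grip jaw, knurled face up, 30x44x19 mm; origin at the centre of its underside. Bystander
- gauge: dial thickness gauge lying on its back, 95x69x22 mm; origin at the centre of its underside. Bystander
- petri: clear round covered dish, 69 mm across, 13 mm tall; origin at the centre of its underside. Bystander
- pen: ball pen lying flat, 145 mm long, 9 mm thick; origin under its middle. Bystander

How it is judged:
By the outcome, as a careful person would: the job done as asked, in the order asked, and still so for the second after the job is handed in, with the robot touching nothing.
It also fails if it takes over 66 s, if anything falls off the work surface, if the arm or the gripper's body presses on something with over 40 N, if the wrist force passes 120 N, or if a joint passes its speed limit or range.

## Working session

There is one attempt and no reset: what is moved stays moved. The work goes in short steps, Python scripts to look and compute and a shell command to move; the robot and the scene stay as the last step left them, time stands still between calls to the robot, and variables do not carry over. Pictures are saved under pics/ and viewed, at most 10 in all, crops included, and the job is handed in when it is done.

```bash
ls; mkdir -p pics; python3 - <<'E'
from workcell import bot
import cv2
for n in ("scene","side"):
    im=bot.snapshot(n); cv2.imwrite(f"pics/{n}0.png",im[:,:,::-1]); c=bot.camera_info(n); print(n,c)
im=bot.snapshot("wrist"); cv2.imwrite("pics/wrist0.png",im[:,:,::-1]); print(bot.camera_info("wrist"))
print(bot.sense()); print(bot.tip_extent)
E
```

```text
inch.py
pics
workcell.py
scene {'intrinsics': array([[440.94142472,   0.        , 278.98623737],
       [  0.        , 440.94142472, 205.08847577],
       [  0.        ,   0.        ,   1.        ]]), 'R': array([[ 0.78385367, -0.62089496, -0.00792901],
       [-0.31946771, -0.39229911, -0.86257857],
       [ 0.53246015,  0.67866844, -0.50586098]]), 't': array([-0.36748214,  0.25512413,  1.18334736])}
side {'intrinsics': array([[385.83859601,   0.        , 277.0225842 ],
       [  0.        , 385.83859601, 213.33570195],
       [  0.        ,   0.        ,   1.        ]]), 'R': array([[-0.87788338, -0.47884691,  0.00513846],
       [-0.28833448,  0.51998356, -0.80404   ],
       [ 0.38234016, -0.70733495, -0.594553  ]]), 't': array([0.48549861, 0.22293793, 1.28585144])}
{'intrinsics': array([[370.59430413,   0.        , 275.99325721],
       [  0.        , 370.59430413, 211.15715321],
       [  0.        ,   0.        ,   1.        ]]), 'R': array([[ 0.36464061,  0.93114702, -0.0015642 ],
       [ 0.89020779, -0.34811504,  0.29384691],
       [ 0.27307015, -0.10854098, -0.95585122]])
[... 172 characters left out ...]
e+00, -5.67019448e-02]), 'qvel': array([ 0.00174567, -0.0009227 , -0.00361748,  0.00118137,  0.00101739,
       -0.00101162]), 'joint_efforts': array([ 1.74683304e-03, -4.47046494e+01, -4.06907165e+01,  6.98863599e-02,
        2.74004799e-02, -1.21569860e-04]), 'tcp_pos': array([0.21790448, 0.55882829, 0.2467557 ]), 'orientation': array([[-9.31673469e-01,  3.63296256e-01, -6.14710595e-04],
       [ 3.63296770e-01,  9.31672434e-01, -1.39038747e-03],
       [ 6.75863518e-05, -1.51870949e-03, -9.99998844e-01]]), 'wrist_force': array([-0.10551533, -0.02259038, -0.14553901]), 'torque': array([-0.02408358, -0.00858046,  0.03125686]), 'finger_force': 0.0, 'gripper_width': 0.08783377452658585}
0.025
```

View pics/scene0.png

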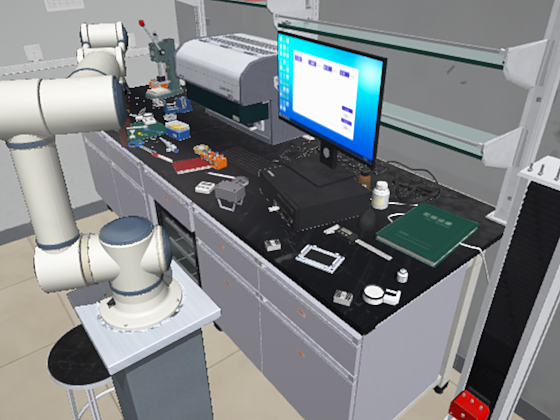

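View pics/side0.png

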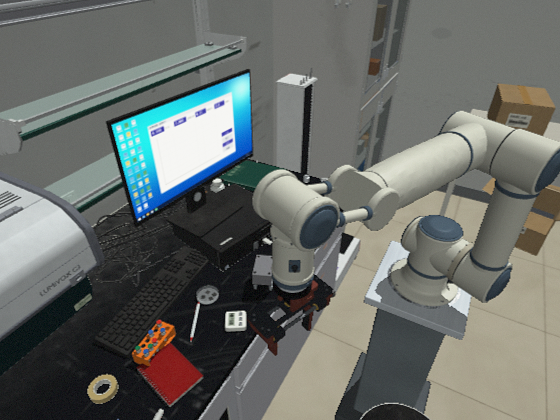

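The scene view shows the box at about (231,192), the dock at (320,258), jaws at (272,245) and (343,298), and the gauge at (380,294). In the side view the box is at about (262,270), partly hidden by the arm.

```bash
cat > h.py <<'E'
from workcell import bot
import numpy as np, cv2
def ray(c,u,v):
    d=c["R"].T@np.linalg.solve(c["intrinsics"],[u,v,1.]); return -c["R"].T@c["t"], d
def onz(c,u,v,z):
    o,d=ray(c,u,v); return o+d*(z-o[2])/d[2]
def proj(c,X):
    p=(c["R"]@np.atleast_2d(X).T).T+c["t"]; q=(c["intrinsics"]@p.T).T; return q[:,:2]/q[:,2:]
def tri(c1,p1,c2,p2):
    o1,d1=ray(c1,*p1);o2,d2=ray(c2,*p2)
    s=np.linalg.lstsq(np.c_[d1,-d2],o2-o1,rcond=None)[0]
    a,b=o1+d1*s[0],o2+d2*s[1]; return (a+b)/2,np.linalg.norm(a-b)
def local(P):  # world point in tool axes
    s=bot.sense(); return s["orientation"].T@(np.array(P)-s["tcp_pos"])
E
python3 - <<'E'
from h import *
im=cv2.imread("pics/scene0.png")
cv2.imwrite("pics/s0c.png",cv2.resize(im[165:315,185:415],None,fx=3.4,fy=3.4,interpolation=cv2.INTER_CUBIC))
c=bot.camera_info("scene")
for p in [(231,198),(320,262),(272,245),(295,230),(343,298)]: print(p,onz(c,*p,0.0))
E
```

```text
(231, 198) [0.49071857 0.3187796  0.        ]
(320, 262) [ 0.48421543 -0.17832424  0.        ]
(272, 245) [ 0.42571972 -0.01874947  0.        ]
(295, 230) [0.53758533 0.00082827 0.        ]
(343, 298) [ 0.42515462 -0.33204528  0.        ]
```

View pics/s0c.png

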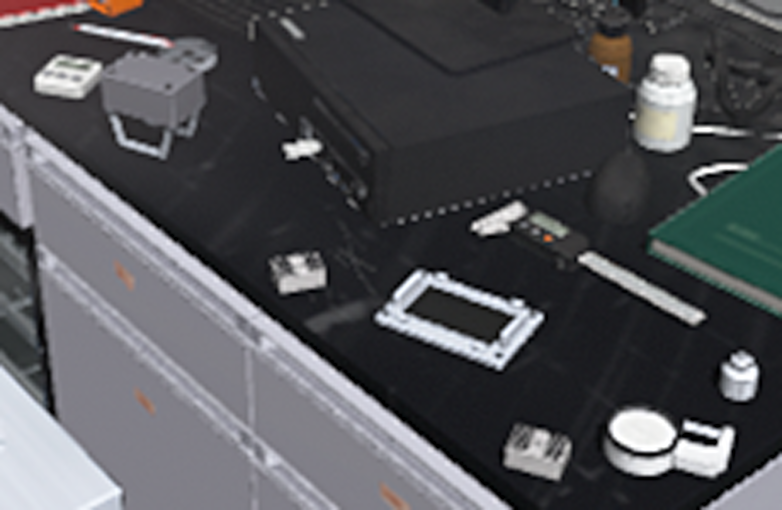

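View pics/wrist0.png

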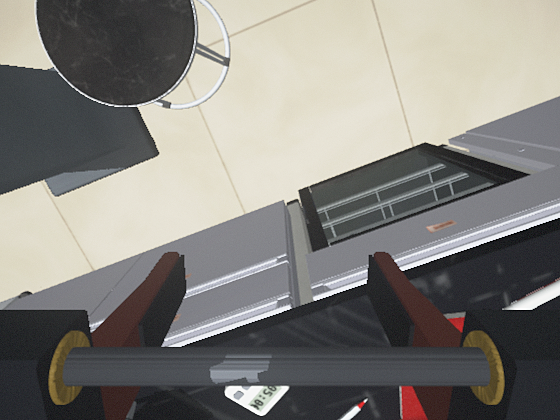

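The crop shows the upside-down box on its bars at crop pixel (155,100). The white timer and petri/pen are beside it, and jaw_a at (298,270). The dock spans (375–545, 265–370). The wrist view only catches the timer at the bottom. I'll move over the box to look.

```bash
python3 inch.py '0 0 0.116 0 0 -0.012 0.088;0 0 0.116 0 0 -0.012 0.088;0 0 0.116 0 0 -0.012 0.088;0 0 0.116 0 0 -0.012 0.088;0 0 0.116 0 0 -0.012 0.088' && python3 inch.py '0 0 0 -0.036 0.001 0 0.088;0 0 0 -0.036 0.001 0 0.088;0 0 0 -0.036 0.001 0 0.088;0 0 0 -0.036 0.001 0 0.088;0 0 0 -0.036 0.001 0 0.088;0 0 0 -0.036 0.001 0 0.088;0 0 0 -0.036 0.001 0 0.088;0 0 0 -0.036 0.001 0 0.088;0 0 0 -0.036 0.001 0 0.088;0 0 0 0 0 0 0.088;0 0 0 0 0 0 0.088'
python3 - <<'E'
from h import *
import pickle
c=bot.camera_info("wrist"); im=bot.snapshot("wrist"); cv2.imwrite("pics/w1.png",im[:,:,::-1]); pickle.dump(c,open("pics/w1.pkl","wb"))
im=bot.snapshot("side"); cv2.imwrite("pics/side1.png",im[:,:,::-1])
print(bot.sense()["qpos"])
E
```

```text
clock: 0.57
tcp_pos: [0.2179, 0.5589, 0.3077]
orientation: [[-0.576, 0.818, -0.0], [0.818, 0.576, -0.001], [-0.0, -0.001, -1.0]]
wrist_force: [0.5, 0.8, 0.8]
gripper_width: 0.0877
finger_force: 0.0
clock: 1.48
tcp_pos: [0.4141, 0.299, 0.3073]
orientation: [[-0.577, 0.817, -0.001], [0.817, 0.577, -0.0], [0.0, -0.001, -1.0]]
wrist_force: [0.6, 0.9, 0.7]
gripper_width: 0.0881
finger_force: 0.0
[ 5.62556256e-01 -1.26938166e-01  1.33964455e+00  5.44567560e-04
  1.92930132e+00 -5.62872295e-02]
```

View pics/w1.png

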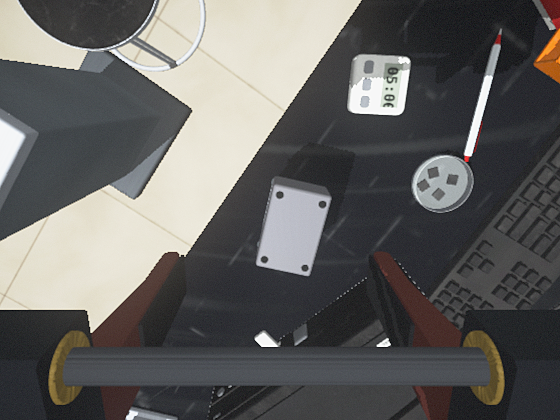

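The wrist view shows the underside of the box, corners about (272,178), (331,192), (315,275), (256,265). The timer is at (379,85), the petri dish at (443,183), and the case's front starts around (345,285). Next I'll measure the underside and go look at the clear spot and dock.

```bash
cat > rect.py <<'E'
from h import *
def boxrect(im,c,z,seed,lo,hi):
    g=im.astype(int); m=((g.min(2)>=lo)&(g.max(2)<=hi)).astype(np.uint8)
    m=cv2.morphologyEx(m,cv2.MORPH_OPEN,np.ones((3,3)))
    n,l,st,ce=cv2.connectedComponentsWithStats(m); k=l[seed[1],seed[0]]
    cn=max(cv2.findContours((l==k).astype(np.uint8),0,2)[0],key=cv2.contourArea)[:,0]
    P=np.array([onz(c,u,v,z)[:2] for u,v in cn])*1000
    return cv2.minAreaRect(P.astype(np.float32)), st[k]
E
python3 - <<'E'
from rect import *
import pickle
c=pickle.load(open("pics/w1.pkl","rb")); im=cv2.imread("pics/w1.png")
print(im[225,290],im[186,300],im[225,262])
for lo in (120,140,150): 
  r,s=boxrect(im,c,0.086,(290,225),lo,215); print(lo,r,s); print(cv2.boxPoints(r))
E
python3 inch.py '0 0 0.12 -0.041 0 0 0.088;0 0 0.12 -0.041 0 0 0.088;0 0 0.12 -0.041 0 0 0.088;0 0 0.12 -0.041 0 0 0.088;0 0 0.12 -0.04 0.0 0 0.088;0 0 0 -0.04 0.0 0 0.088;0 0 0 -0.04 0.0 0 0.088;0 0 0 -0.04 0 0 0.088;0 0 0 0 0 0 0.088;0 0 0 0 0 0 0.088'
python3 - <<'E'
from h import *
import pickle
c=bot.camera_info("wrist"); im=bot.snapshot("wrist"); cv2.imwrite("pics/w2.png",im[:,:,::-1]); pickle.dump(c,open("pics/w2.pkl","wb"))
im=bot.snapshot("side"); cv2.imwrite("pics/side2.png",im[:,:,::-1])
im=bot.snapshot("scene"); cv2.imwrite("pics/scene2.png",im[:,:,::-1])
E
```

```text
[196 187 184] [90 89 88] [91 84 86]
120 ((455.5698547363281, 265.9154052734375), (59.01020812988281, 90.49520874023438), 22.297157287597656) [ 256  185   75   91 4579]
[[411.1035  296.58524]
 [445.43832 212.85649]
 [500.03622 235.24557]
 [465.7014  318.9743 ]]
140 ((455.69049072265625, 265.6135559082031), (58.345848083496094, 89.77215576171875), 22.213211059570312) [ 256  185   74   91 4461]
[[411.71332 296.13937]
 [445.65204 213.02983]
 [499.66766 235.08774]
 [465.72894 318.19727]]
150 ((455.72796630859375, 265.5794677734375), (57.93490982055664, 89.20893096923828), 22.188081741333008) [ 257  186   73   90 4369]
[[412.0608  295.9414 ]
 [445.75037 213.3385 ]
 [499.39514 235.21753]
 [465.70557 317.82043]]
clock: 2.42
tcp_pos: [0.4902, -0.0067, 0.3075]
orientation: [[-0.017, 1.0, -0.0], [1.0, 0.017, 0.0], [0.0, -0.0, -1.0]]
wrist_force: [-0.4, -0.3, -0.0]
gripper_width: 0.0881
finger_force: 0.0
```

View pics/w2.png

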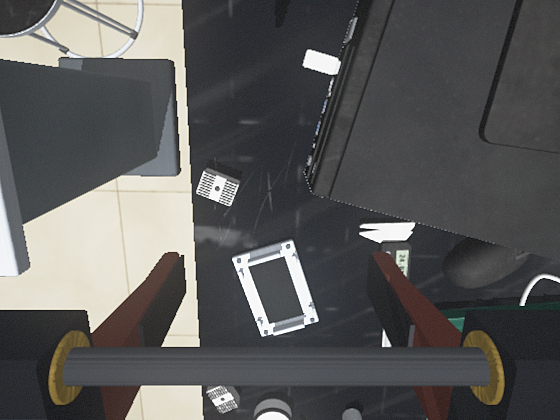

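The picture shows the dock corners at (233,255), (290,239), (319,322), (262,336), jaw_a at (217,185), and the case corner at (308,190) with its front edge running up to (355,15). A USB stick pokes out at (318,62).

```bash
python3 - <<'E'
from rect import *
import pickle
np.set_printoptions(precision=4,suppress=True)
c=pickle.load(open("pics/w2.pkl","rb")); im=cv2.imread("pics/w2.png")
g=im.astype(int); m=((g.min(2)>120)).astype(np.uint8); m[:235]=0;m[345:]=0;m[:,:225]=0;m[:,330:]=0
m=cv2.morphologyEx(m,cv2.MORPH_CLOSE,np.ones((5,5)))
n,l,st,ce=cv2.connectedComponentsWithStats(m);k=1+st[1:,4].argmax();print(st[k])
cn=max(cv2.findContours((l==k).astype(np.uint8),0,2)[0],key=cv2.contourArea)[:,0]
for z in (0.008,0.015):
  P=np.array([onz(c,u,v,z)[:2] for u,v in cn])*1000; r=cv2.minAreaRect(P.astype(np.float32)); print(z,r); print(cv2.boxPoints(r))
# dark inner floor
for n,p,z in [("jawA",(217,185),.019),("case front bottom",(308,180),0),("cf2",(355,15),0),("case corner top",(326,193),.1),("case corner bot",(306,188),0),("usb tip",(303,58),.02),("usb2",(306,68),.02),("bench edge",(183,10),0),("edge2",(200,300),0),("petri",(0,0),0)]: print(n,onz(c,*p,z)*1000)
s=cv2.imread("pics/scene2.png"); 
cv2.imwrite("pics/s2c.png",cv2.resize(s[165:235,190:270],None,fx=7,fy=7,interpolation=cv2.INTER_CUBIC))
cs=bot.camera_info("scene"); 
# where the +/-x ends' buttons would appear: box frame z down
ctr=np.array([.4556,.2659]); a=np.radians(112.3); u=np.array([np.cos(a),np.sin(a)])
for sgn in (1,-1):
  p=np.r_[ctr+sgn*.033*u,.086-.050]; print(sgn,proj(cs,p), (proj(cs,p)-[190,165])*7)
E
```

```text
[ 232  240   87   97 3155]
0.008 ((492.1047058105469, -170.659912109375), (82.30006408691406, 128.3629150390625), 18.512163162231445)
[[ 432.7059 -122.8648]
 [ 473.4619 -244.5858]
 [ 551.5035 -218.455 ]
 [ 510.7475  -96.7341]]
0.015 ((492.0367736816406, -166.74119567871094), (80.98043060302734, 126.30474090576172), 18.51218032836914)
[[ 433.5904 -119.7125]
 [ 473.693  -239.4817]
 [ 550.4832 -213.7699]
 [ 510.3806  -94.0007]]
jawA [419.7974 -25.9904  19.    ]
case front bottom [528.2721 -22.405    0.    ]
cf2 [571.5182 159.9137   0.    ]
case corner top [536.9514 -13.2014 100.    ]
case corner bot [526.2231 -32.4845   0.    ]
usb tip [515.6962 114.0733  20.    ]
usb2 [519.2792 104.184   20.    ]
bench edge [386.162  161.8536   0.    ]
edge2 [ 388.7757 -190.4708    0.    ]
petri [191.1964 168.3847   0.    ]
1 [[222.7037 195.7955]] [[228.9257 215.5682]]
-1 [[237.8181 200.0987]] [[334.7269 245.6907]]
```

View pics/s2c.png

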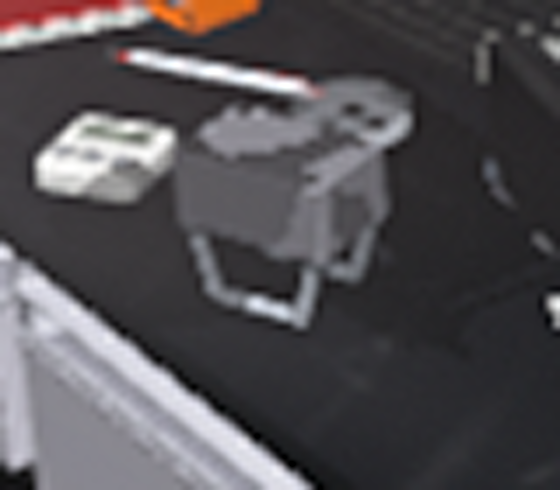

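Box: centre (455.6, 265.9), long axis at 112.3°. Dock: about (492, −170), long axis at 108.5°. The plan is to grip the sides with a −45° tilt and roll 90° to stand it at about (0.435, 0.07). I'll then regrip at −45° and roll another 90° into the dock.

```bash
cat > plan.py <<'E'
from h import *
from scipy.spatial.transform import Rotation as Ro
np.set_printoptions(precision=4,suppress=True)
B=np.array([[0,1,0],[1,0,0],[0,0,-1.]]).T
def target(G,yaw,tilt,back=0.):
    R=Ro.from_euler("ZX",[yaw,tilt],degrees=True).as_matrix()@B
    return R,np.array(G)-(0.006+back)*R[:,2]
def plan(G,yaw,tilt,back=0.):
    s=bot.sense(); R,p=target(G,yaw,tilt,back); d=p-s["tcp_pos"]
    rv=Ro.from_matrix(s["orientation"].T@R).as_rotvec()
    print("rotvec",rv,"|",np.linalg.norm(rv)/.125,"rows; shift now-axes",s["orientation"].T@d,"target-axes",R.T@d,np.linalg.norm(d)/.0417,"TCP",p)
E
python3 - <<'E'
from plan import *
plan((.4556,.2659,.062),22.3,0,.20)
plan((.4556,.2659,.062),22.3,-45,.10)
E
```

```text
rotvec [ 0.0001 -0.0006 -0.3675] | 2.940026371728665 rows; shift now-axes [ 0.271  -0.0288  0.0398] target-axes [0.2633 0.0705 0.0397] 6.605407725543472 TCP [0.4556 0.2659 0.268 ]
rotvec [-0.1442 -0.7769 -0.3484] | 6.908720319669684 rows; shift now-axes [ 0.3409 -0.0557  0.1709] target-axes [ 0.3599  0.0705 -0.1185] 9.24203586466965 TCP [0.4272 0.3352 0.137 ]
```

```bash
python3 inch.py '0 0 0 0.038 -0.006 0 0.088;0 0 0 0.038 -0.006 0 0.088;0 0 0 0.038 -0.006 0 0.088;0 0 0 0.038 -0.006 0 0.088;0 0 0 0.038 -0.006 0 0.088;0 0 0 0.038 -0.006 0 0.088;0 0 0 0.038 -0.006 0 0.088;0 0 0 0.038 -0.006 0 0.088;0 0 0 0.038 -0.006 0 0.088' && python3 inch.py '-0.0206 -0.111 -0.0498 0 0 0 0.088;-0.0206 -0.111 -0.0498 0 0 0 0.088;-0.0206 -0.111 -0.0498 0 0 0 0.088;-0.0206 -0.111 -0.0498 0 0 0 0.088;-0.0206 -0.111 -0.0498 0 0 0 0.088;-0.0206 -0.111 -0.0498 0 0 0 0.088;-0.0206 -0.111 -0.0498 0 0 0 0.088;0 0 0 0 0 0 0.088;0 0 0 0 0 0 0.088'
python3 - <<'E'
from plan import *
print(bot.sense()["qpos"])
plan((.4556,.2659,.062),22.3,-45,.10)
plan((.4556,.2659,.062),22.3,-45,.0)
E
```

```text
clock: 3.32
tcp_pos: [0.4274, 0.3384, 0.3078]
orientation: [[-0.023, 1.0, 0.0], [1.0, 0.023, 0.0], [0.0, 0.0, -1.0]]
wrist_force: [-0.1, -0.7, 0.5]
gripper_width: 0.0878
finger_force: 0.0
clock: 4.07
tcp_pos: [0.428, 0.337, 0.3058]
orientation: [[-0.271, 0.925, 0.267], [0.654, 0.381, -0.654], [-0.707, -0.002, -0.707]]
wrist_force: [-0.5, -0.5, -0.4]
gripper_width: 0.088
finger_force: 0.0
[ 0.9622  0.2136  1.1609 -0.7643  2.1112  0.279 ]
rotvec [-0.0009 -0.0005  0.0026] | 0.02252364401984083 rows; shift now-axes [ 0.1184 -0.001   0.1203] target-axes [ 0.1184 -0.0014  0.1203] 4.048170353186836 TCP [0.4272 0.3352 0.137 ]
rotvec [-0.0009 -0.0005  0.0026] | 0.02252364401984083 rows; shift now-axes [ 0.1183 -0.0009  0.2203] target-axes [ 0.1184 -0.0014  0.2203] 5.997590433545058 TCP [0.454  0.2698 0.0662]
```

```bash
python3 inch.py '0 0 0 0.0237 -0.0003 0.0241 0.088;0 0 0 0.0237 -0.0003 0.0241 0.088;0 0 0 0.0237 -0.0003 0.0241 0.088;0 0 0 0.0237 -0.0003 0.0241 0.088;0 0 0 0.0237 -0.0003 0.0241 0.088;0 0 0 0 0 0.02 0.088;0 0 0 0 0 0.02 0.088;0 0 0 0 0 0.02 0.088;0 0 0 0 0 0.02 0.088;0 0 0 0 0 0.02 0.088;0 0 0 0 0 0 0.088;0 0 0 0 0 0 0.088'
python3 - <<'E'
from plan import *
plan((.4556,.2659,.062),22.3,-45,.0)
import pickle
c=bot.camera_info("wrist"); im=bot.snapshot("wrist"); cv2.imwrite("pics/w3.png",im[:,:,::-1]); pickle.dump(c,open("pics/w3.pkl","wb"))
E
```

```text
clock: 5.07
tcp_pos: [0.4557, 0.2668, 0.0688]
orientation: [[-0.264, 0.927, 0.265], [0.658, 0.374, -0.654], [-0.706, 0.001, -0.709]]
wrist_force: [-1.0, 0.3, 1.2]
gripper_width: 0.088
finger_force: 0.0
rotvec [-0.0032 -0.0021 -0.0052] | 0.0513453894077957 rows; shift now-axes [ 0.0042 -0.0005 -0.0006] target-axes [ 0.0042 -0.0004 -0.0006] 0.103345957302903 TCP [0.454  0.2698 0.0662]
```

View pics/w3.png

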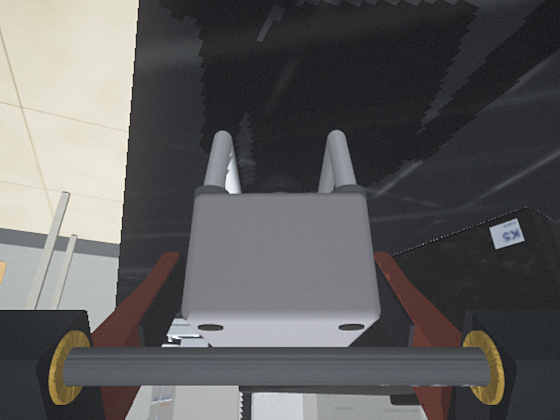

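The end face fills (190–375, 195–320) and is centred between the fingers, and the bars are clear. Closing the gripper.

```bash
python3 inch.py '0 0 0 0.003 -0.0004 0 0.088;0 0 0 0 0 0 0.05;0 0 0 0 0 0 0.05;0 0 0 0 0 0 0.05;0 0 0 0 0 0 0.05;0 0 0 0 0 0 0.05;0 0 0 0 0 0 0.05;0 0 0 0 0 0 0.05;0 0 0 0 0 0 0.05'
python3 - <<'E'
from plan import *
plan((.4556,.2659,.062),22.3,-45,.0)
E
```

```text
clock: 5.87
tcp_pos: [0.4546, 0.2692, 0.0661]
orientation: [[-0.266, 0.926, 0.268], [0.655, 0.378, -0.655], [-0.707, 0.001, -0.707]]
wrist_force: [1.8, 2.1, 2.0]
gripper_width: 0.06
finger_force: 30.0
rotvec [-0.0009  0.0001 -0.002 ] | 0.017373065625600825 rows; shift now-axes [ 0.0005 -0.0004 -0.0006] target-axes [ 0.0005 -0.0004 -0.0006] 0.02119716939758444 TCP [0.454  0.2698 0.0662]
```

```bash
python3 inch.py '0 0 0 -0.01 0 -0.01 0.05;0 0 0 -0.0212 0 -0.0212 0.05;0 0 0 -0.0212 0 -0.0212 0.05;0 0 0 -0.0212 0 -0.0212 0.05;0 0 0 -0.0106 0 -0.0106 0.05;0 0 0 0 0 0 0.05'
python3 - <<'E'
from plan import *
plan((.435,.07,.16),22.3,-45)
plan((.435,.07,.16),5,45)
s=bot.sense();print(s["wrist_force"],s["torque"],s["qpos"])
E
```

```text
clock: 6.37
tcp_pos: [0.4549, 0.2696, 0.1888]
orientation: [[-0.264, 0.926, 0.269], [0.658, 0.377, -0.652], [-0.705, 0.005, -0.709]]
wrist_force: [0.1, 0.3, -6.0]
gripper_width: 0.0597
finger_force: 30.0
rotvec [ 0.0015 -0.0023 -0.0058] | 0.05133610514337546 rows; shift now-axes [-0.1058 -0.0938  0.1392] target-axes [-0.1049 -0.0942  0.1396] 4.757211972931678 TCP [0.4334 0.0739 0.1642]
rotvec [0.0053 1.555  0.3316] | 12.719708379801823 rows; shift now-axes [-0.1116 -0.095   0.1451] target-axes [-0.1597 -0.0372 -0.125 ] 4.945416709279514 TCP [0.4354 0.0658 0.1642]
[ 0.0765  0.2781 -5.9712] [0.9716 0.4466 0.0404] [ 0.8621  0.1295  1.4613 -0.7213  1.8816  0.3674]
```

```bash
python3 inch.py '0 0 0 -0.0186 -0.0158 0.0242 0.05;0 0 0 -0.0186 -0.0158 0.0242 0.05;0 0 0 -0.0186 -0.0158 0.0242 0.05;0 0 0 -0.0186 -0.0158 0.0242 0.05;0 0 0 -0.0186 -0.0158 0.0242 0.05;0 0 0 -0.0186 -0.0158 0.0242 0.05' && python3 inch.py '0.0004 0.111 0.0237 0 0 0 0.05;0.0004 0.111 0.0237 0 0 0 0.05;0.0004 0.111 0.0237 0 0 0 0.05;0.0004 0.111 0.0237 0 0 0 0.05;0.0004 0.111 0.0237 0 0 0 0.05;0.0004 0.111 0.0237 0 0 0 0.05;0.0004 0.111 0.0237 0 0 0 0.05' && python3 inch.py '0.0004 0.111 0.0237 0 0 0 0.05;0.0004 0.111 0.0237 0 0 0 0.05;0.0004 0.111 0.0237 0 0 0 0.05;0.0004 0.111 0.0237 0 0 0 0.05;0.0004 0.111 0.0237 0 0 0 0.05;0.0004 0.111 0.0237 0 0 0 0.05;0.0004 0.111 0.0237 0 0 0 0.05;0 0 0 0 0 0 0.05;0 0 0 0 0 0 0.05'
python3 - <<'E'
from plan import *
plan((.435,.07,.048),5,45)
s=bot.sense();print(s["wrist_force"],s["torque"],s["qpos"])
im=bot.snapshot("scene"); cv2.imwrite("pics/scene3.png",im[:,:,::-1])
im2=bot.snapshot("side"); cv2.imwrite("pics/side3.png",im2[:,:,::-1])
c=bot.camera_info("scene"); print(proj(c,[.435,.07,.16]));c2=bot.camera_info("side"); q=proj(c2,[.435,.07,.16])[0].astype(int);print(q)
a=cv2.resize(im[160:270,210:340,::-1],(390,330),interpolation=2)
b=cv2.resize(im2[max(0,q[1]-65):q[1]+65,max(0,q[0]-70):q[0]+70,::-1],(390,362),interpolation=2)
cv2.imwrite("pics/c3.png",np.hstack([a,b[:330]]))
E
```

```text
clock: 6.87
tcp_pos: [0.4334, 0.0633, 0.1579]
orientation: [[-0.27, 0.926, 0.263], [0.654, 0.377, -0.656], [-0.707, -0.005, -0.707]]
wrist_force: [0.6, -0.3, -6.4]
gripper_width: 0.0602
finger_force: 30.0
clock: 7.45
tcp_pos: [0.434, 0.065, 0.1595]
orientation: [[-0.233, 0.971, 0.055], [0.973, 0.232, 0.016], [0.003, 0.057, -0.998]]
wrist_force: [0.2, 0.1, -7.2]
gripper_width: 0.0599
finger_force: 30.0
clock: 8.2
tcp_pos: [0.434, 0.064, 0.1579]
orientation: [[-0.052, 0.996, -0.068], [0.71, 0.085, 0.7], [0.703, -0.011, -0.711]]
wrist_force: [0.4, 0.1, -6.5]
gripper_width: 0.0596
finger_force: 30.0
rotvec [-0.0065  0.0062 -0.0097] | 0.10575227696433136 rows; shift now-axes [-0.0731  0.0027  0.0763] target-axes [-0.0736  0.0015  0.0759] 2.534280906668376 TCP [0.4354 0.0658 0.0522]
[ 0.3747  0.0914 -6.509 ] [-0.9942 -0.0135  0.0071] [-0.4133 -0.1823  1.8218  0.6966  1.8686 -0.4092]
[[256.2497 189.3478]]
[297 214]
```

View pics/c3.png

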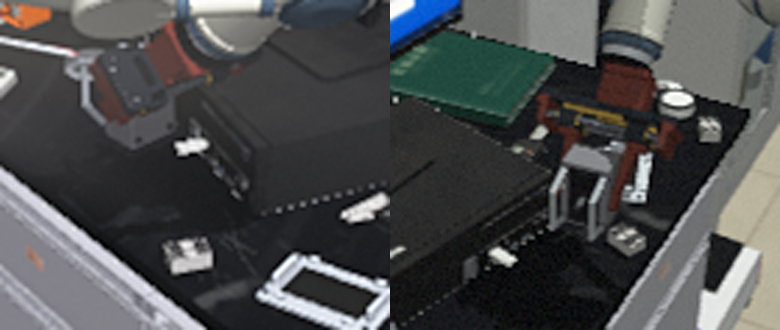

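The box hangs end-down with its underside towards the gripper on the right and its bars to the left, over clear bench. Lowering.

```bash
python3 inch.py '-0.0065 0.0062 -0.0097 0 0 0 0.05;0 0 0 -0.014 0.0003 0.0145 0.05;0 0 0 -0.014 0.0003 0.0145 0.05;0 0 0 -0.014 0.0003 0.0145 0.05;0 0 0 -0.014 0.0003 0.0145 0.05;0 0 0 -0.011 0 0.011 0.05;0 0 0 0 0 0 0.05;0 0 0 0 0 0 0.05;0 0 0 0 0 0 0.05'
python3 - <<'E'
from plan import *
plan((.435,.07,.046),5,45)
s=bot.sense();print(s["wrist_force"],s["torque"],s["tcp_pos"][2]+.006*s["orientation"][2,2])
E
```

```text
clock: 9.05
tcp_pos: [0.4374, 0.0667, 0.0666]
orientation: [[-0.07, 0.996, -0.057], [0.704, 0.09, 0.705], [0.707, 0.009, -0.707]]
wrist_force: [1.3, 0.0, -5.2]
gripper_width: 0.0602
finger_force: 30.0
rotvec [ 0.0042 -0.0001  0.0089] | 0.07860952124744336 rows; shift now-axes [-0.0121 -0.0023  0.011 ] target-axes [-0.0121 -0.0021  0.011 ] 0.39572025494157576 TCP [0.4354 0.0658 0.0502]
[ 1.2972  0.0332 -5.1723] [-1.013  -0.0434 -0.0347] 0.062343586728302765
```

```bash
python3 inch.py '0 0 0.005 -0.004 0 0.004 0.05;0 0 0 -0.0035 0 0.0035 0.05;0 0 0 0 0 0 0.05;0 0 0 0 0 0 0.05' && python3 inch.py '0 0 0 -0.0014 0 0.0014 0.05;0 0 0 0 0 0 0.05;0 0 0 0 0 0 0.05'
python3 - <<'E'
from plan import *
plan((.435,.07,.046),5,45)
s=bot.sense();print(s["wrist_force"],s["torque"],s["tcp_pos"][2]+.006*s["orientation"][2,2])
E
```

```text
clock: 9.38
tcp_pos: [0.4389, 0.0664, 0.0582]
orientation: [[-0.069, 0.996, -0.054], [0.703, 0.087, 0.706], [0.708, 0.011, -0.706]]
wrist_force: [-5.0, 0.3, 8.0]
gripper_width: 0.06
finger_force: 30.0
clock: 9.63
tcp_pos: [0.4393, 0.0664, 0.0577]
orientation: [[-0.072, 0.996, -0.053], [0.703, 0.088, 0.706], [0.708, 0.013, -0.706]]
wrist_force: [-8.2, -1.5, 15.2]
gripper_width: 0.0599
finger_force: 30.0
rotvec [ 0.0086 -0.0013  0.0102] | 0.10685484556141392 rows; shift now-axes [-0.0054 -0.0041  0.0051] target-axes [-0.0055 -0.004   0.0051] 0.2030706905095425 TCP [0.4354 0.0658 0.0502]
[-8.1856 -1.4577 15.2469] [-0.2807 -1.2047  0.3281] 0.053487339031075616
```

Contact came about 8 mm too early, with an x-force. The moment places it at x≈0.54, y≈0, z≈0.07, so the gripper body is on the case edge, not the box on the bench. I'll back up, shift towards the robot and yaw away from the case.

```bash
python3 inch.py '0 0 0 0.005 -0.006 -0.005 0.05;0 0 0 0.01 -0.004 -0.01 0.05;0 0 0 0.01 -0.002 -0.01 0.05;0 0 0 0 0 0 0.05;0 0 0 0 0 0 0.05'
python3 - <<'E'
from plan import *
plan((.425,.085,.075),-8,45)
s=bot.sense();print(s["wrist_force"],s["torque"],s["tcp_pos"][2]+.006*s["orientation"][2,2])
E
```

```text
clock: 10.05
tcp_pos: [0.4253, 0.0652, 0.0885]
orientation: [[-0.065, 0.996, -0.057], [0.705, 0.086, 0.704], [0.707, 0.006, -0.708]]
wrist_force: [0.2, -0.3, -7.1]
gripper_width: 0.0598
finger_force: 30.0
rotvec [-0.1555  0.0001  0.1635] | 1.8047148487812108 rows; shift now-axes [0.0045 0.0004 0.0176] target-axes [ 0.0043 -0.0031  0.0174] 0.43547858453609783 TCP [0.4244 0.0808 0.0792]
[ 0.2242 -0.338  -7.1093] [-1.1016 -0.0399 -0.0471] 0.08427096348583296
```

```bash
python3 inch.py '-0.0518 0 0.0545 0 0 0 0.05;-0.0518 0 0.0545 0 0 0 0.05;-0.0518 0 0.0545 0 0 0 0.05;0 0 0 0.0043 -0.0031 0.0174 0.05;0 0 0 -0.0085 0 0.0085 0.05;0 0 0 -0.0057 0 0.0057 0.05;0 0 0 0 0 0 0.05;0 0 0 0 0 0 0.05'
python3 - <<'E'
from plan import *
plan((.425,.085,.046),-8,45)
s=bot.sense();print(s["wrist_force"],s["torque"],s["tcp_pos"][2]+.006*s["orientation"][2,2])
E
```

```text
clock: 10.72
tcp_pos: [0.4233, 0.0812, 0.0575]
orientation: [[0.101, 0.99, 0.095], [0.699, -0.138, 0.702], [0.708, -0.005, -0.706]]
wrist_force: [-0.4, 0.3, -5.8]
gripper_width: 0.06
finger_force: 30.0
rotvec [-0.0041 -0.0015 -0.0031] | 0.04276368597709651 rows; shift now-axes [-0.0054  0.0012  0.0049] target-axes [-0.0054  0.0011  0.005 ] 0.17723552293119746 TCP [0.4244 0.0808 0.0502]
[-0.4194  0.281  -5.7885] [-1.0459  0.1835 -0.052 ] 0.05330553245939224
```

Free at 53 mm with no contact now. I'll go down in small steps.

```bash
python3 inch.py '-0.004 -0.0015 0 -0.0021 0 0.0021 0.05;0 0 0 -0.0014 0 0.0014 0.05;0 0 0 0 0 0 0.05;0 0 0 0 0 0 0.05' && python3 inch.py '0 0 0 -0.0011 0 0.0011 0.05;0 0 0 0 0 0 0.05;0 0 0 0 0 0 0.05'
python3 - <<'E'
from plan import *
plan((.425,.085,.046),-8,45)
s=bot.sense();print(s["wrist_force"],s["torque"],s["tcp_pos"][2]+.006*s["orientation"][2,2])
E
```

```text
clock: 11.05
tcp_pos: [0.4238, 0.0811, 0.0537]
orientation: [[0.1, 0.99, 0.1], [0.7, -0.142, 0.7], [0.707, 0.0, -0.708]]
wrist_force: [-0.2, 0.7, -6.3]
gripper_width: 0.0602
finger_force: 30.0
clock: 11.3
tcp_pos: [0.4238, 0.0812, 0.0521]
orientation: [[0.1, 0.99, 0.1], [0.7, -0.141, 0.7], [0.707, 0.0, -0.708]]
wrist_force: [-0.4, 0.0, -6.2]
gripper_width: 0.0598
finger_force: 30.0
rotvec [ 0.0019  0.0006 -0.0013] | 0.019437632209022705 rows; shift now-axes [-0.0015  0.0007  0.0011] target-axes [-0.0015  0.0007  0.0011] 0.048149390124513955 TCP [0.4244 0.0808 0.0502]
[-0.4152  0.049  -6.2207] [-1.0761  0.2676 -0.0084] 0.04784675702256789
```

```bash
python3 inch.py '0 0 0 -0.0007 0 0.0007 0.05;0 0 0 0 0 0 0.05;0 0 0 0 0 0 0.05'; python3 inch.py '0 0 0 -0.0005 0 0.0005 0.05;0 0 0 0 0 0 0.05;0 0 0 0 0 0 0.05' ; python3 - <<'E'
from plan import *
s=bot.sense();print(s["wrist_force"],s["torque"],s["tcp_pos"][2]+.006*s["orientation"][2,2])
E
```

```text
clock: 11.55
tcp_pos: [0.4237, 0.0813, 0.051]
orientation: [[0.1, 0.99, 0.1], [0.7, -0.141, 0.7], [0.707, 0.0, -0.708]]
wrist_force: [0.4, 0.0, -7.3]
gripper_width: 0.06
finger_force: 30.0
clock: 11.8
tcp_pos: [0.4237, 0.0812, 0.0503]
orientation: [[0.1, 0.99, 0.1], [0.7, -0.141, 0.7], [0.707, 0.0, -0.708]]
wrist_force: [-0.1, 0.4, -6.4]
gripper_width: 0.0594
finger_force: 30.0
[-0.1057  0.4306 -6.4455] [-1.0514  0.2307  0.0138] 0.046077645930628304
```

```bash
python3 inch.py '0 0 0 -0.0006 0 0.0006 0.05;0 0 0 0 0 0 0.05;0 0 0 0 0 0 0.05'; python3 inch.py '0 0 0 -0.0005 0 0.0005 0.05;0 0 0 0 0 0 0.05;0 0 0 0 0 0 0.05' ; python3 - <<'E'
from plan import *
s=bot.sense();print(s["wrist_force"],s["torque"],s["tcp_pos"][2]+.006*s["orientation"][2,2])
E
```

```text
clock: 12.05
tcp_pos: [0.4239, 0.0812, 0.0499]
orientation: [[0.099, 0.99, 0.101], [0.7, -0.141, 0.7], [0.707, 0.001, -0.707]]
wrist_force: [-0.4, -0.2, -3.4]
gripper_width: 0.06
finger_force: 30.0
clock: 12.3
tcp_pos: [0.424, 0.0813, 0.0499]
orientation: [[0.099, 0.99, 0.1], [0.7, -0.141, 0.7], [0.707, 0.001, -0.707]]
wrist_force: [-4.7, -2.9, 5.1]
gripper_width: 0.0597
finger_force: 30.0
[-4.7219 -2.8669  5.0663] [-0.2747  0.6726  0.4432] 0.04561490781833236
```

```bash
python3 inch.py '0 0 0 0.0003 0 -0.0003 0.05;0 0 0 0 0 0 0.05;0 0 0 0 0 0 0.064;0 0 0 0 0 0 0.07;0 0 0 0 0 0 0.088;0 0 0 0 0 0 0.088;0 0 0 0 0 0 0.088;0 0 0 0 0 0 0.088'
python3 - <<'E'
from plan import *
import pickle
s=bot.sense();print(s["wrist_force"],s["tcp_pos"],s["finger_force"],s["gripper_width"])
im=bot.snapshot("scene"); cv2.imwrite("pics/scene4.png",im[:,:,::-1]);q=proj(bot.camera_info("scene"),[.424,.085,.05])[0].astype(int)
im2=bot.snapshot("side"); cv2.imwrite("pics/side4.png",im2[:,:,::-1]); q2=proj(bot.camera_info("side"),[.424,.085,.05])[0].astype(int)
f=lambda i,q:cv2.resize(i[q[1]-45:q[1]+35,q[0]-45:q[0]+45,::-1],(390,347),interpolation=2)
cv2.imwrite("pics/c4.png",np.hstack([f(im,q),f(im2,q2)]))
E
```

```text
clock: 12.97
tcp_pos: [0.4238, 0.0813, 0.0492]
orientation: [[0.1, 0.99, 0.1], [0.7, -0.142, 0.7], [0.707, 0.0, -0.707]]
wrist_force: [0.5, 0.3, -0.3]
gripper_width: 0.0875
finger_force: 0.0
[ 0.5059  0.3362 -0.2577] [0.4238 0.0813 0.0492] 0.0 0.08751031236534124
```

View pics/c4.png

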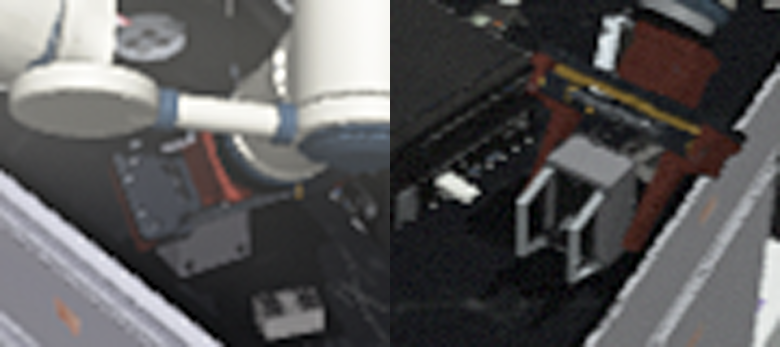

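The box stands on its end between the open fingers, with its bars towards +y. I'll withdraw and come round for the second grip at a −30° tilt.

```bash
python3 inch.py '0 0 0 0 0 -0.02 0.088;0 0 0 0 0 -0.035 0.088;0 0 0 0 0 -0.035 0.088;0 0 0 0 0 -0.035 0.088;0 0 0 0.025 0 -0.025 0.088;0 0 0 0.028 0 -0.028 0.088;0 0 0 0.028 0 -0.028 0.088;0 0 0 0 0 0 0.088'
python3 - <<'E'
from plan import *
plan((.4250,.0895,.046),-8.1,-30,.14)
E
```

```text
clock: 13.73
tcp_pos: [0.4126, -0.0069, 0.2601]
orientation: [[0.092, 0.99, 0.108], [0.704, -0.141, 0.696], [0.704, 0.012, -0.71]]
wrist_force: [0.0, 0.8, 0.5]
gripper_width: 0.0878
finger_force: 0.0
rotvec [ 0.0132 -1.3047  0.0015] | 10.438221248019218 rows; shift now-axes [ 0.0591 -0.0024  0.1821] target-axes [ 0.1912 -0.0013 -0.0091] 4.5903756402291656 TCP [0.4353 0.1618 0.1724]
```

```bash
python3 inch.py '0.0012 -0.1186 0 0 0 0 0.088;0.0012 -0.1186 0 0 0 0 0.088;0.0012 -0.1186 0 0 0 0 0.088;0.0012 -0.1186 0 0 0 0 0.088;0.0012 -0.1186 0 0 0 0 0.088;0.0012 -0.1186 0 0 0 0 0.088;0.0012 -0.1186 0 0 0 0 0.088;0.0012 -0.1186 0 0 0 0 0.088;0.0012 -0.1186 0 0 0 0 0.088;0.0012 -0.1186 0 0 0 0 0.088;0.0012 -0.1186 0 0 0 0 0.088' && python3 inch.py '0 0 0 0.038 0 -0.002 0.088;0 0 0 0.038 0 -0.002 0.088;0 0 0 0.038 0 -0.002 0.088;0 0 0 0.038 0 -0.002 0.088;0 0 0 0.038 0 -0.002 0.088;0 0 0 0 0 0 0.088;0 0 0 0 0 0 0.088'
python3 - <<'E'
from plan import *
import pickle
plan((.4250,.0895,.046),-8.1,-30,.14)
plan((.4250,.0895,.046),-8.1,-30,0)
print(bot.sense()["qpos"])
c=bot.camera_info("wrist"); im=bot.snapshot("wrist"); cv2.imwrite("pics/w5.png",im[:,:,::-1]); pickle.dump(c,open("pics/w5.pkl","wb"))
E
```

```text
clock: 14.65
tcp_pos: [0.4115, -0.0055, 0.2533]
orientation: [[0.115, 0.99, -0.077], [0.858, -0.138, -0.495], [-0.501, -0.009, -0.865]]
wrist_force: [0.7, -0.2, -1.5]
gripper_width: 0.0879
finger_force: 0.0
clock: 15.23
tcp_pos: [0.4334, 0.1632, 0.1644]
orientation: [[0.111, 0.99, -0.082], [0.86, -0.137, -0.492], [-0.499, -0.016, -0.866]]
wrist_force: [-0.9, -0.8, 0.6]
gripper_width: 0.088
finger_force: 0.0
rotvec [-0.0116 -0.0011  0.0113] | 0.1297421069658905 rows; shift now-axes [-0.0051  0.002  -0.0064] target-axes [-0.0051  0.0021 -0.0064] 0.20150386852108804 TCP [0.4353 0.1618 0.1724]
rotvec [-0.0116 -0.0011  0.0113] | 0.1297421069658905 rows; shift now-axes [-0.0052  0.0036  0.1336] target-axes [-0.0051  0.0021  0.1336] 3.206934278989327 TCP [0.4254 0.0925 0.0512]
[ 0.5517  0.0011  1.5473 -0.4131  1.9252  0.6053]
```

View pics/w5.png

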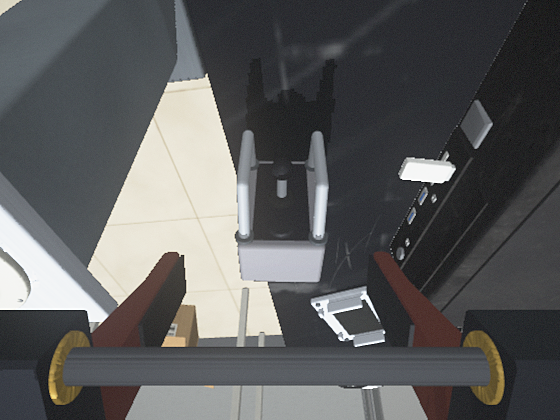

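The standing box is centred between the fingers: top face (240–325, 240–282), bars above it, ball at (280,172). Approaching for grip 2.

```bash
python3 inch.py '-0.0116 -0.001 0.0113 -0.005 0.002 0 0.088;0 0 0 0 0 0.035 0.088;0 0 0 0 0 0.035 0.088;0 0 0 0 0 0.03 0.088;0 0 0 0 0 0.018 0.088;0 0 0 0 0 0.01 0.088;0 0 0 0 0 0 0.088;0 0 0 0 0 0 0.088;0 0 0 0 0 0 0.088'
python3 - <<'E'
from plan import *
plan((.4250,.0895,.046),-8.1,-30,0); print(bot.sense()["wrist_force"])
im=cv2.imread("pics/w5.png")[120:300,220:345]; cv2.imwrite("pics/w5e.png",cv2.resize(np.clip(im.astype(float)*4,0,255).astype(np.uint8),None,fx=4,fy=3.3,interpolation=2))
E
```

```text
clock: 16.03
tcp_pos: [0.4277, 0.0949, 0.06]
orientation: [[0.129, 0.99, -0.066], [0.859, -0.144, -0.492], [-0.496, 0.007, -0.868]]
wrist_force: [-0.9, 0.5, -0.3]
gripper_width: 0.0877
finger_force: 0.0
rotvec [ 0.0044 -0.0047 -0.0065] | 0.073093367158023 rows; shift now-axes [ 0.0019 -0.002   0.009 ] target-axes [ 0.002  -0.0019  0.009 ] 0.22537461186380728 TCP [0.4254 0.0925 0.0512]
[-0.8641  0.4674 -0.3274]
```

View pics/w5e.png

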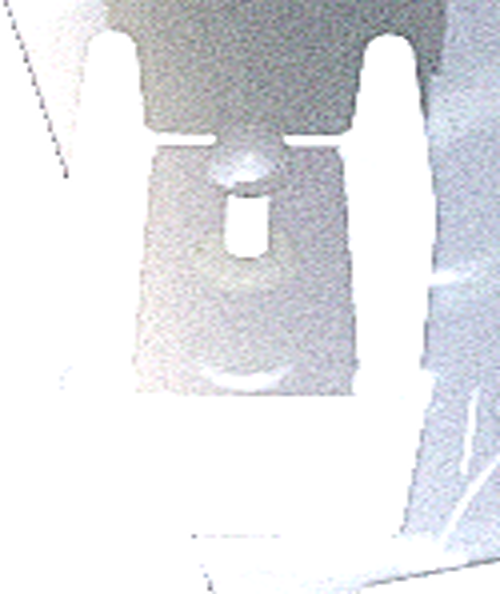

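The crescent at (245,378), just inside the top edge, is the stop button's rim, so the button end is up. It agrees with the dark dome seen at the left end during grip 1. I've now viewed more pictures than the 10 allowed, so from here on I work from numbers only.

```bash
python3 inch.py '0.0044 -0.0047 -0.0065 0.002 -0.0019 0.008 0.088;0 0 0 0 0 0 0.088;0 0 0 0 0 0 0.05;0 0 0 0 0 0 0.05;0 0 0 0 0 0 0.05;0 0 0 0 0 0 0.05;0 0 0 0 0 0 0.05;0 0 0 0 0 0 0.05;0 0 0 0 0 0 0.05;0 0 0 0 0 0 0.05'
python3 - <<'E'
from plan import *
plan((.4250,.0895,.046),-8.1,-30,0); s=bot.sense();print(s["wrist_force"],s["torque"], s["tcp_pos"]+.006*s["orientation"][:,2])
E
```

```text
clock: 16.87
tcp_pos: [0.4247, 0.0927, 0.0502]
orientation: [[0.12, 0.99, -0.072], [0.857, -0.14, -0.496], [-0.501, -0.002, -0.865]]
wrist_force: [1.6, 1.5, -0.4]
gripper_width: 0.0599
finger_force: 30.0
rotvec [-0.0018  0.0015  0.0018] | 0.023452723681272127 rows; shift now-axes [-0.0006  0.0007 -0.0008] target-axes [-0.0006  0.0007 -0.0008] 0.030495207387592514 TCP [0.4254 0.0925 0.0512]
[ 1.6048  1.4557 -0.3674] [ 0.2287 -0.3617  0.1459] [0.4243 0.0897 0.045 ]
```

```bash
python3 inch.py '0 0 0 -0.005 0 -0.0087 0.05;0 0 0 -0.01 0 -0.0173 0.05;0 0 0 -0.018 0 -0.031 0.05;0 0 0 -0.018 0 -0.031 0.05;0 0 0 -0.018 0 -0.031 0.05;0 0 0 -0.018 0 -0.031 0.05;0 0 0 -0.018 0 -0.031 0.05;0 0 0 -0.018 0 -0.031 0.05;0 0 0 0 0 0 0.05'
python3 - <<'E'
from plan import *
s=bot.sense();print(s["wrist_force"],s["torque"])
plan((.518,-.248,.324),18.5,0,0)
E
```

```text
clock: 17.62
tcp_pos: [0.4257, 0.0926, 0.3025]
orientation: [[0.125, 0.99, -0.066], [0.859, -0.141, -0.493], [-0.497, 0.005, -0.868]]
wrist_force: [-0.5, 0.7, -4.6]
gripper_width: 0.0603
finger_force: 30.0
[-0.5128  0.6715 -4.624 ] [ 0.6004  0.0103 -0.0104]
rotvec [-0.1156  0.5119 -0.4556] | 5.559567938639462 rows; shift now-axes [-0.2945  0.1397  0.1379] target-axes [-0.3523 -0.0205 -0.0275] 8.487876716841912 TCP [ 0.518 -0.248  0.33 ]
```

```bash
python3 inch.py '-0.0193 0.0853 -0.0759 0 0 0 0.05;-0.0193 0.0853 -0.0759 0 0 0 0.05;-0.0193 0.0853 -0.0759 0 0 0 0.05;-0.0193 0.0853 -0.0759 0 0 0 0.05;-0.0193 0.0853 -0.0759 0 0 0 0.05;-0.0193 0.0853 -0.0759 0 0 0 0.05' && python3 inch.py '0 0 0 -0.0352 -0.002 -0.0027 0.05;0 0 0 -0.0352 -0.002 -0.0027 0.05;0 0 0 -0.0352 -0.002 -0.0027 0.05;0 0 0 -0.0352 -0.002 -0.0027 0.05;0 0 0 -0.0352 -0.002 -0.0027 0.05;0 0 0 -0.0352 -0.002 -0.0027 0.05;0 0 0 -0.0352 -0.002 -0.0027 0.05;0 0 0 -0.0352 -0.002 -0.0027 0.05;0 0 0 -0.0352 -0.002 -0.0027 0.05;0 0 0 -0.0352 -0.002 -0.0027 0.05;0 0 0 0 0 0 0.05;0 0 0 0 0 0 0.05'
python3 - <<'E'
from plan import *
import pickle
s=bot.sense();print(s["wrist_force"],s["qpos"])
c=bot.camera_info("wrist"); im=bot.snapshot("wrist")[:,:,::-1].copy(); cv2.imwrite("pics/w6.png",im); pickle.dump(c,open("pics/w6.pkl","wb"))
print("cam",-c["R"].T@c["t"], "expected centre px",proj(c,[.492,-.17,.008]))
g=im.astype(int); m=(g.min(2)>120).astype(np.uint8); q=proj(c,[.492,-.17,.008])[0].astype(int)
m=cv2.morphologyEx(m,cv2.MORPH_CLOSE,np.ones((3,3)))
n,l,st,ce=cv2.connectedComponentsWithStats(m)
for k in range(1,n):
  if st[k,4]>150: print(st[k],ce[k], onz(c,*ce[k],0.01))
E
```

```text
clock: 18.12
tcp_pos: [0.4243, 0.0927, 0.2936]
orientation: [[-0.322, 0.947, -0.012], [0.947, 0.322, -0.0], [0.004, -0.011, -1.0]]
wrist_force: [0.4, 0.2, -5.7]
gripper_width: 0.06
finger_force: 30.0
clock: 19.12
tcp_pos: [0.5179, -0.249, 0.3187]
orientation: [[-0.315, 0.949, -0.016], [0.949, 0.315, -0.001], [0.004, -0.015, -1.0]]
wrist_force: [0.3, 0.9, -5.6]
gripper_width: 0.0601
finger_force: 30.0
[ 0.2759  0.8577 -5.6171] [-0.5028  0.0614  1.1354 -0.0086  1.9582 -0.8266]
cam [ 0.4935 -0.1726  0.456 ] expected centre px [[281.3616  96.2053]]
[    0     0   216   347 53642] [ 89.8142 169.6359] [ 0.2964 -0.3252  0.01  ]
[ 245   38   74  113 4577] [281.182   92.6048] [ 0.4906 -0.1663  0.01  ]
[ 392   43   63   35 1194] [423.4112  60.6265] [ 0.6302 -0.0845  0.01  ]
[413  84  26  39 522] [425.4617 103.387 ] [ 0.6517 -0.1256  0.01  ]
[ 338  143   69  204 4519] [367.3353 235.8135] [ 0.6505 -0.2972  0.01  ]
[526 168  34  32 211] [541.2844 182.3839] [ 0.8237 -0.1658  0.01  ]
[392 187  42 116 178] [409.8596 252.3652] [ 0.7112 -0.3009  0.01  ]
[268 252  15  25 252] [275.5357 264.2262] [ 0.5518 -0.3725  0.01  ]
[ 171  386  210   34 3414] [278.2707 410.6743] [ 0.631  -0.5994  0.01  ]
```

```bash
python3 - <<'E'
from plan import *
import pickle
c=pickle.load(open("pics/w6.pkl","rb")); im=cv2.imread("pics/w6.png")
for th in (100,130,160):
  m=(im.min(2)>th).astype(np.uint8); m[:30]=0; m[158:]=0; m[:,:238]=0;m[:,326:]=0
  m=cv2.morphologyEx(m,cv2.MORPH_CLOSE,np.ones((3,3)))
  cs,h=cv2.findContours(m,cv2.RETR_CCOMP,cv2.CHAIN_APPROX_NONE)
  i=max(range(len(cs)),key=lambda k:cv2.contourArea(cs[k]) if h[0][k][3]<0 else 0)
  j=max((k for k in range(len(cs)) if h[0][k][3]==i),key=lambda k:cv2.contourArea(cs[k]))
  for nm,k,zs in (("outer",i,(0,.008)),("hole",j,(.008,.015,.022))):
    for z in zs:
      P=np.array([onz(c,u,v,z)[:2] for u,v in cs[k][:,0]])*1000; r=cv2.minAreaRect(P.astype(np.float32)); print(th,nm,z,np.round(r[0],1),np.round(r[1],1),round(r[2],1))
ys=[(''.join('#' if v>130 else '.' for v in im.min(2)[r,238:326])) for r in range(34,160,3)]
print('\n'.join(ys))
E
```

```text
100 outer 0 [ 491.9 -170. ] [ 83.8 125.8] 18.5
100 outer 0.008 [ 492.  -170.1] [ 82.4 123.6] 18.5
100 hole 0.008 [ 492. -170.] [50.9 90.5] 18.5
100 hole 0.015 [ 492.  -170.1] [50.1 89.1] 18.5
100 hole 0.022 [ 492.1 -170.1] [49.3 87.7] 18.5
130 outer 0 [ 491.9 -170.1] [ 83.6 125.8] 18.5
130 outer 0.008 [ 491.9 -170.1] [ 82.2 123.6] 18.5
130 hole 0.008 [ 492.2 -170.6] [51.2 91.6] 18.2
130 hole 0.015 [ 492.3 -170.6] [50.4 90.1] 18.2
130 hole 0.022 [ 492.3 -170.7] [49.6 88.7] 18.2
160 outer 0 [ 492.  -170.2] [ 83.3 125.4] 18.5
160 outer 0.008 [ 492.  -170.2] [ 81.8 123.2] 18.5
160 hole 0.008 [ 492.2 -170.6] [51.5 91.7] 18.5
160 hole 0.015 [ 492.2 -170.6] [50.7 90.3] 18.5
160 hole 0.022 [ 492.2 -170.6] [49.9 88.8] 18.5
........................................................................................
........................................................................................
.......##################################################################.#######.......
.......#####.....######################################################.....#####.......
.......######...####
[... 2661 characters left out ...]
###################..............................##################..........
.........#####################################################################..........
.........#####################################################################..........
.........#####....###################################################.....####..........
..........####################################################################..........
........................................................................................
........................................................................................
........................................................................................
```

Dock confirmed at (492.0, −170.2) mm, yaw 18.5°; its outline measures 82.2 × 123.6 mm against a true 82 × 124. Turning the box right way up above it.

```bash
python3 inch.py '0 0.116 0 0 0 0 0.05;0 0.116 0 0 0 0 0.05;0 0.116 0 0 0 0 0.05;0 0.116 0 0 0 0 0.05;0 0.116 0 0 0 0 0.05;0 0.116 0 0 0 0 0.05;0 0.116 0 0 0 0 0.05;0 0.116 0 0 0 0 0.05;0 0.119 0 0 0 0 0.05;0 0 0 0 0 0 0.05;0 0 0 0 0 0 0.05'
python3 - <<'E'
from plan import *
s=bot.sense();print(s["wrist_force"],s["qpos"])
plan((.4917,-.1693,.120),18.5,60)
E
```

```text
clock: 20.08
tcp_pos: [0.519, -0.2473, 0.3197]
orientation: [[-0.148, 0.948, -0.282], [0.478, 0.318, 0.819], [0.866, -0.013, -0.5]]
wrist_force: [0.8, 0.0, -6.1]
gripper_width: 0.0599
finger_force: 30.0
[ 0.7608  0.0144 -6.133 ] [-0.7416  0.6675  0.675   0.9207  2.5949 -0.4464]
rotvec [-0.0071 -0.0002 -0.0113] | 0.10688572230544287 rows; shift now-axes [-0.1317  0.0015  0.1654] target-axes [-0.1317 -0.0012  0.1654] 5.070552633725386 TCP [ 0.4933 -0.1742  0.123 ]
```

```bash
python3 inch.py '0 0 0 -0.022 0 0.0276 0.05;0 0 0 -0.022 0 0.0276 0.05;0 0 0 -0.022 0 0.0276 0.05;0 0 0 -0.022 0 0.0276 0.05;0 0 0 -0.022 0 0.0276 0.05;-0.0071 0 -0.0113 -0.022 0 0.0276 0.05;0 0 0 0 0 0 0.05;0 0 0 0 0 0 0.05;0 0 0 0 0 0 0.05'
python3 - <<'E'
from plan import *
s=bot.sense();print(s["wrist_force"],s["qpos"])
plan((.4917,-.1693,.120),18.5,60)
E
```

```text
clock: 20.83
tcp_pos: [0.493, -0.1757, 0.1291]
orientation: [[-0.167, 0.948, -0.272], [0.479, 0.319, 0.818], [0.862, 0.007, -0.507]]
wrist_force: [1.0, -0.8, -4.9]
gripper_width: 0.0596
finger_force: 30.0
[ 0.9829 -0.8428 -4.8863] [-0.6956  0.5421  1.1853  0.6354  2.2719 -0.8305]
rotvec [0.0014 0.0079 0.0067] | 0.08360422437322661 rows; shift now-axes [-0.0047  0.0008  0.0042] target-axes [-0.0047  0.0008  0.0041] 0.15136322564135304 TCP [ 0.4933 -0.1742  0.123 ]
```

```bash
python3 inch.py '0.0014 0.0079 0.0067 0 0 0 0.05;0 0 0 -0.0189 0.0003 0.0114 0.05;0 0 0 -0.0189 0.0003 0.0114 0.05;0 0 0 -0.0189 0.0003 0.0114 0.05;0 0 0 0 0 0 0.05;0 0 0 0 0 0 0.05;0 0 0 0 0 0 0.05'
python3 - <<'E'
from plan import *
s=bot.sense();print(s["wrist_force"],s["qpos"])
plan((.4917,-.1693,.060),18.5,60)
plan((.4917,-.1693,.037),18.5,60)
E
```

```text
clock: 21.42
tcp_pos: [0.4931, -0.1741, 0.0617]
orientation: [[-0.156, 0.949, -0.274], [0.471, 0.316, 0.824], [0.868, -0.001, -0.496]]
wrist_force: [0.5, -0.1, -5.2]
gripper_width: 0.0599
finger_force: 30.0
[ 0.4969 -0.0629 -5.1617] [-0.6952  0.6165  1.2168  0.5975  2.1946 -0.8934]
rotvec [ 0.0011 -0.004  -0.0017] | 0.036117769675797856 rows; shift now-axes [ 0.0011  0.0002 -0.0008] target-axes [ 0.0011  0.0002 -0.0008] 0.03247175781311574 TCP [ 0.4933 -0.1742  0.063 ]
rotvec [ 0.0011 -0.004  -0.0017] | 0.036117769675797856 rows; shift now-axes [-0.0189  0.0002  0.0106] target-axes [-0.0188  0.0002  0.0107] 0.5197617579541138 TCP [ 0.4933 -0.1742  0.04  ]
```

```bash
python3 inch.py '0 -0.003 -0.0015 -0.0042 0.0001 0.0023 0.05;0 0 0 -0.004 0 0.0023 0.05;0 0 0 -0.004 0 0.0023 0.05;0 0 0 0 0 0 0.05;0 0 0 0 0 0 0.05' && python3 inch.py '0 0 0 -0.0035 0 0.002 0.05;0 0 0 0 0 0 0.05;0 0 0 0 0 0 0.05'
python3 - <<'E'
from plan import *
s=bot.sense();print(s["wrist_force"],s["torque"])
plan((.4917,-.1693,.036),18.5,60)
E
```

```text
clock: 21.83
tcp_pos: [0.4921, -0.1731, 0.045]
orientation: [[-0.155, 0.949, -0.276], [0.471, 0.316, 0.823], [0.868, -0.002, -0.496]]
wrist_force: [0.2, -0.1, -6.3]
gripper_width: 0.06
finger_force: 30.0
clock: 22.08
tcp_pos: [0.4921, -0.1731, 0.041]
orientation: [[-0.155, 0.949, -0.276], [0.472, 0.316, 0.823], [0.868, -0.002, -0.496]]
wrist_force: [-0.2, 0.6, -5.9]
gripper_width: 0.0599
finger_force: 30.0
[-0.1781  0.6485 -5.9389] [-1.2036 -0.3629 -0.0344]
rotvec [-0.0002 -0.0041 -0.0024] | 0.03779592906910287 rows; shift now-axes [-0.0025  0.0008 -0.0002] target-axes [-0.0025  0.0008 -0.0002] 0.06239270794632703 TCP [ 0.4933 -0.1742  0.039 ]
```

```bash
python3 inch.py '0 -0.004 -0.002 -0.001 0.0005 0.0005 0.05;0 0 0 0 0 0 0.05;0 0 0 0 0 0 0.05' && python3 inch.py '0 0 0 -0.0007 0 0.0004 0.05;0 0 0 0 0 0 0.05;0 0 0 0 0 0 0.05'  && python3 inch.py '0 0 0 -0.0006 0 0.0004 0.05;0 0 0 0 0 0 0.05;0 0 0 0 0 0 0.05'
python3 - <<'E'
from plan import *
s=bot.sense();print(s["wrist_force"],s["torque"])
plan((.4917,-.1693,.036),18.5,60)
E
```

```text
clock: 22.33
tcp_pos: [0.4928, -0.1731, 0.0402]
orientation: [[-0.159, 0.948, -0.275], [0.475, 0.317, 0.821], [0.866, -0.0, -0.5]]
wrist_force: [0.1, 0.2, -5.9]
gripper_width: 0.06
finger_force: 30.0
clock: 22.58
tcp_pos: [0.4928, -0.1732, 0.0396]
orientation: [[-0.159, 0.948, -0.275], [0.474, 0.317, 0.821], [0.866, 0.0, -0.5]]
wrist_force: [1.0, -0.1, -3.9]
gripper_width: 0.0597
finger_force: 30.0
clock: 22.83
tcp_pos: [0.4928, -0.1732, 0.0395]
orientation: [[-0.159, 0.948, -0.275], [0.474, 0.318, 0.821], [0.866, 0.001, -0.5]]
wrist_force: [0.2, -1.4, 1.8]
gripper_width: 0.0601
finger_force: 30.0
[ 0.1558 -1.4091  1.7864] [-0.3755  0.085  -0.0156]
rotvec [0.     0.0002 0.0007] | 0.006046204659133308 rows; shift now-axes [-0.0011  0.0002 -0.0007] target-axes [-0.0011  0.0002 -0.0007] 0.031158416536936264 TCP [ 0.4933 -0.1742  0.039 ]
```

Contact is at grasp height 36.5 mm, which is the dock floor plus the grip height, so the box is home. Releasing and withdrawing.

```bash
python3 inch.py '0 0 0 -0.0003 0 0.0002 0.05;0 0 0 0 0 0 0.05;0 0 0 0 0 0 0.064;0 0 0 0 0 0 0.088;0 0 0 0 0 0 0.088;0 0 0 0 0 0 0.088;0 0 0 0 0 0 0.088' && python3 inch.py '0 0 0 0 0 -0.015 0.088;0 0 0 0 0 -0.03 0.088;0 0 0 0 0 -0.03 0.088;0 0 0 0 0 -0.03 0.088;0 0 0 0.02 0 -0.03 0.088;0 0 0 0.03 0 -0.02 0.088;0 0 0 0.035 0 -0.02 0.088;0 0 0 0.035 0 -0.02 0.088;0 0 0 0.02 0 -0.012 0.088;0 0 0 0 0 0 0.088'
python3 - <<'E'
from plan import *
s=bot.sense();print(s["wrist_force"],s["qpos"])
plan((.518,-.248,.274),18.5,0)
E
```

```text
clock: 23.42
tcp_pos: [0.4927, -0.173, 0.038]
orientation: [[-0.158, 0.948, -0.275], [0.474, 0.317, 0.821], [0.866, -0.0, -0.5]]
wrist_force: [0.1, -0.4, 0.7]
gripper_width: 0.0859
finger_force: 0.0
clock: 24.25
tcp_pos: [0.5274, -0.2769, 0.2698]
orientation: [[-0.167, 0.948, -0.271], [0.481, 0.318, 0.817], [0.861, 0.006, -0.509]]
wrist_force: [0.7, -0.2, 0.4]
gripper_width: 0.0881
finger_force: 0.0
[ 0.7383 -0.1992  0.419 ] [-0.7635  0.7444  0.6483  0.8334  2.5662 -0.5692]
rotvec [ 0.0049 -1.0371  0.0043] | 8.29712810322878 rows; shift now-axes [0.0242 0.0004 0.021 ] target-axes [ 0.0304  0.0003 -0.0102] 0.7688815679208602 TCP [ 0.518 -0.248  0.28 ]
```

```bash
python3 inch.py '0.0005 -0.1152 0.0005 0 0 0 0.088;0.0005 -0.1152 0.0005 0 0 0 0.088;0.0005 -0.1152 0.0005 0 0 0 0.07;0.0005 -0.1152 0.0005 0 0 0 0.05;0.0005 -0.1152 0.0005 0 0 0 0.03;0.0005 -0.1152 0.0005 0 0 0 0.01;0.0005 -0.1152 0.0005 0 0 0 0;0.0005 -0.1152 0.0005 0 0 0 0;0.0005 -0.1152 0.0005 0 0 0 0;0 0 0 0.03 0 -0.01 0;0 0 0 0 0 0 0;0 0 0 0 0 0 0'
python3 - <<'E'
from plan import *
import pickle
s=bot.sense();print(s["qpos"],s["gripper_width"])
c=bot.camera_info("wrist"); im=bot.snapshot("wrist")[:,:,::-1].copy(); cv2.imwrite("pics/w7.png",im); pickle.dump(c,open("pics/w7.pkl","wb"))
X=np.array([.3170,-.9484]);Y=np.array([.9484,.3170]);C=np.array([.492,-.1702])
b=lambda x,y,z:np.r_[C+x*X+y*Y,z]
q=proj(c,[b(0,0,.08),b(.033,0,.061),b(-.033,0,.061),b(.026,.025,.094),b(-.026,.025,.094),b(-.026,-.025,.094),b(.026,-.025,.094)]);print(q)
g=im.max(2); print(np.percentile(g,[5,50,95]))
q0=q[0].astype(int)
chars=" .:-=+*#%@"
for r in range(max(0,q0[1]-66),q0[1]+84,3): print(r,''.join(chars[min(9,int(g[r,k])//20)] for k in range(q0[0]-56,q0[0]+58,2)))
E
```

```text
clock: 25.25
tcp_pos: [0.5178, -0.2471, 0.2739]
orientation: [[-0.318, 0.948, -0.008], [0.948, 0.318, 0.007], [0.009, -0.005, -1.0]]
wrist_force: [-0.2, 0.2, 0.6]
gripper_width: 0.0245
finger_force: 0.0
[-0.5057  0.0359  1.2417  0.0022  1.8743 -0.8288] 0.024482592910312483
[[278.6435  98.9159]
 [278.5577 136.0493]
 [278.6891  59.8434]
 [308.3718 131.174 ]
 [309.979   64.8587]
 [247.4925  64.9073]
 [248.8645 131.1604]]
[ 40.  69. 233.]
32 :--:::-:-:::::::::::-::--:::..:..:::.:..:..........::.:..
35 :::-::-:+@@@@@@@@@@@@@@@@%@@@@@@@@@@@@@@@@@@@@@@%::.:..::
38 -::::-::@@@++#@@@@%%%@@@@%@%@%%@@@@@%%%%@@@@=-=@@-.-:::..
41 :-::--::@@@+*+@@@#@@@@@@@@@@@@@@@@@@@@@%%@@#-=-%@:.:::...
44 :::--:::@@@@@@@@@%######################%@%@#+@@@::::::..
47 -:-::--:@@@@***-++++++++%%%%%%%%%%%%%+++===-#@@@@::::::.:
50 :-------#@@+**+==+*****%@@@@@@@@@@@@@@+=-++=-#@@@..:::.::
53 -:--:---#@@*****=-::::::-------------:-=++**=+##%.:::..::
56 -::-:---*@@+***++=--:::----------------=++**++@%%.::::.::
59 ---:----=@@+**++*---::-:---=---------::==+****@%% ::::.::
62 ---------@@@@@*%@---:::---------------:+++###+@%
[... 1715 characters left out ...]
#***@@@@@---------
149 :--:-:---.@@@@@@@@@#%%%%%%%%%%%@@@@@@@%@@@@@@@@@:-----===
152 ::::-:--:.@@**+@@@@@@@@@@@@@@@@@@@@@@@@@@@@**@@@-:-------
155 ------:--.@@@+%@@@@@@@@@@@@@@@@@@@@@@@@@@@@+*@@@:-------:
158 :----:----#@@@@@@@@@@@@@@@@@@@@@@@@@@@@@@@@@@@@-----:-:--
161 :::--::----------------------==---:--------------:--::::-
164 --::--:--:----==-------------=---------------------------
167 ::::-:::-:-----:---===-------------------------------::::
170 :::::::-::------------=====------------------:--::-:-----
173 :::-:::---:-----::-:---:--------------:------------------
176 :::::::--:--:----:------:----------:---------------:--::-
179 ::::-:-:-:::--:-:-------------------:---:-------::--:::::
```

The thumbnail shows the box seated, with the bars at columns about 248 and 308. The button's round outline is at rows 110–146, which is the right-hand (−y) end, as expected. Next I'll locate the box inside the dock play.

```bash
python3 - <<'E'
from plan import *
import pickle
c=pickle.load(open("pics/w7.pkl","rb")); im=cv2.imread("pics/w7.png"); g=im.max(2).astype(float)
X=np.array([.3170,-.9484]);Y=np.array([.9484,.3170]);C=np.array([.492,-.1702])
inb=lambda u,v,z:np.array([(onz(c,u,v,z)[:2]-C)@X,(onz(c,u,v,z)[:2]-C)@Y])*1000
for col in (262,294): 
  p=g[34:160,col-2:col+3].mean(1); print(col,[int(v) for v in p[:26]],[int(v) for v in p[95:]])
  for r in (46,51.5,142,147.5): print(r,inb(col,r,.052),inb(col,r,.022))
row=g[85:100,222:336].mean(0); print([int(v) for v in row])
E
```

```text
262 [112, 185, 183, 186, 178, 164, 179, 185, 176, 170, 144, 110, 112, 118, 121, 120, 127, 114, 62, 54, 59, 58, 58, 63, 62, 59] [80, 81, 83, 81, 83, 81, 81, 82, 83, 83, 81, 78, 82, 153, 216, 207, 204, 196, 171, 108, 159, 242, 250, 248, 247, 244, 244, 248, 255, 255, 32]
46 [-45.4098 -14.9328] [-49.3243 -16.1498]
51.5 [-40.8627 -14.9829] [-44.3979 -16.204 ]
142 [ 39.4292 -15.8666] [ 42.5921 -17.1614]
147.5 [ 44.6671 -15.9242] [ 48.2669 -17.2239]
294 [112, 188, 190, 191, 181, 165, 185, 187, 178, 170, 141, 116, 141, 153, 182, 201, 202, 175, 80, 60, 67, 72, 72, 70, 72, 66] [81, 78, 80, 81, 80, 82, 80, 80, 78, 79, 79, 76, 84, 154, 212, 204, 203, 193, 166, 111, 188, 252, 249, 247, 247, 243, 242, 248, 254, 255, 36]
46 [-45.3818  13.6694] [-49.2939  14.8385]
51.5 [-40.8366  13.7314] [-44.3696  14.9057]
142 [39.4173 14.8265] [42.5792 16.0921]
147.5 [44.6525 14.8979] [48.2511 16.1694]
[62, 63, 64, 66, 65, 64, 62, 61, 62, 62, 63, 62, 63, 61, 62, 60, 46, 127, 251, 252, 237, 216, 233, 240, 241, 237, 227, 211, 173, 140, 177, 207, 210, 174, 97, 71, 78, 75, 66, 60, 59, 59, 59, 59, 57, 57, 60, 65, 66, 66, 64, 65, 65, 66, 66, 66, 63, 61, 60, 57, 57, 56, 54, 55, 54, 55, 61, 65, 66, 68, 70, 71, 71, 71, 73, 69, 78, 167, 206, 200, 181, 191, 223, 232, 239, 242, 238, 228, 216, 171, 158, 181, 183, 184, 184, 174, 121, 33, 42, 45, 45, 47, 46, 43, 45, 47, 48, 50, 53, 54, 56, 57, 57, 54]
```

```bash
python3 - <<'E'
from plan import *
X=np.array([.3170,-.9484]);Y=np.array([.9484,.3170]);C=np.array([.492,-.1702])
p=C-.031*X-.001*Y; print(p); plan((*p,.144),18.5,0); print(bot.sense()["gripper_width"])
E
```

```text
[ 0.4812 -0.1411]
rotvec [-0.0066 -0.0101 -0.0004] | 0.09623644096517749 rows; shift now-axes [ 0.1117 -0.0001  0.124 ] target-axes [ 0.113  -0.0008  0.1229] 4.00265249138207 TCP [ 0.4812 -0.1411  0.15  ]
0.02039365617697848
```

```bash
python3 inch.py '-0.0066 -0.0101 0 0 0 0 0;0 0 0 0.028 0 0.02 0;0 0 0 0.028 0 0.02 0;0 0 0 0.028 -0.0004 0.02 0;0 0 0 0.028 -0.0004 0.02 0;0 0 0 0 0 0.022 0;0 0 0 0 0 0.021 0;0 0 0 0 0 0 0;0 0 0 0 0 0 0'
python3 - <<'E'
from plan import *
X=np.array([.3170,-.9484]);Y=np.array([.9484,.3170]);C=np.array([.492,-.1702])
p=C-.031*X-.001*Y; plan((*p,.089),18.5,0); s=bot.sense();print(s["gripper_width"],s["wrist_force"])
E
```

```text
clock: 26.05
tcp_pos: [0.4812, -0.1426, 0.1485]
orientation: [[-0.315, 0.949, -0.003], [0.949, 0.315, 0.001], [0.002, -0.003, -1.0]]
wrist_force: [0.5, -0.2, 1.2]
gripper_width: 0.0005
finger_force: 0.0
rotvec [-0.0027 -0.0023 -0.0026] | 0.03482958012279948 rows; shift now-axes [0.0013 0.0006 0.0535] target-axes [0.0014 0.0005 0.0535] 1.2832123900401164 TCP [ 0.4812 -0.1411  0.095 ]
0.0004758520226911624 [ 0.5133 -0.2149  1.1959]
```

```bash
python3 inch.py '-0.0027 -0.0023 -0.0026 0.0014 0.0006 0.0035 0;0 0 0 0 0 0.01 0;0 0 0 0 0 0.01 0;0 0 0 0 0 0.01 0;0 0 0 0 0 0.01 0;0 0 0 0 0 0.01 0;0 0 0 0 0 0 0;0 0 0 0 0 0 0;0 0 0 0 0 0 0'
cat > lev.py <<'E'
from plan import *
X=np.array([.3170,-.9484]);Y=np.array([.9484,.3170]);C=np.array([.492,-.1702])
s=bot.sense(); d=s["tcp_pos"][:2]-C
print("x,y mm",d@X*1000,d@Y*1000,"z",s["tcp_pos"][2]*1000,"F on tool along +x,y,z",s["wrist_force"][:2]@X,s["wrist_force"][:2]@Y,s["wrist_force"][2],"torque about Y",s["torque"][:2]@Y,"clock",s["clock"])
E
python3 lev.py
```

```text
clock: 26.8
tcp_pos: [0.4824, -0.1407, 0.097]
orientation: [[-0.318, 0.948, 0.004], [0.948, 0.318, -0.001], [-0.003, 0.004, -1.0]]
wrist_force: [0.7, 0.4, 0.4]
gripper_width: 0.0002
finger_force: 0.0
x,y mm -30.985358038680427 0.22962178178512377 z 97.03788771524364 F on tool along +x,y,z -0.10871814595228288 0.7979022455199833 0.396887534868558 torque about Y -0.029543532550261115 clock 26.8
```

```bash
python3 inch.py '0 0 0 -0.004 -0.0005 0.001 0;0 0 0 -0.004 0 0 0;0 0 0 0 0 0 0;0 0 0 0 0 0 0' >/dev/null; python3 lev.py; python3 inch.py '0 0 0 -0.0025 0 0 0;0 0 0 -0.0025 0 0 0;0 0 0 -0.0025 0 0 0;0 0 0 0 0 0 0;0 0 0 0 0 0 0' >/dev/null;  python3 lev.py;python3 inch.py '0 0 0 -0.002 0 0 0;0 0 0 -0.002 0 0 0;0 0 0 0 0 0 0;0 0 0 0 0 0 0' >/dev/null;  python3 lev.py
```

```text
x,y mm -22.607061199037616 -0.3178646875203368 z 96.16480806647255 F on tool along +x,y,z 0.429848018327155 -0.053300684046443836 -0.040284038248219405 torque about Y -0.013788505981028203 clock 27.1333
x,y mm -15.464314275509873 -0.3138505937599267 z 95.8973310997711 F on tool along +x,y,z -0.5883735165272208 -0.6779512522134187 0.046538141637994246 torque about Y 0.055125436759982646 clock 27.55
x,y mm -11.538177209954624 -0.34080096455296316 z 95.85420496592536 F on tool along +x,y,z -1.795460542536159 -0.8115724959848918 0.9401411064008618 torque about Y 0.1331891347540617 clock 27.8833
```

```bash
python3 inch.py '0 0 0 -0.002 0 0 0;0 0 0 0 0 0 0;0 0 0 0 0 0 0' >/dev/null; python3 lev.py; python3 inch.py '0 0 0 -0.0015 0 0 0;0 0 0 0 0 0 0;0 0 0 0 0 0 0' >/dev/null;  python3 lev.py;python3 inch.py '0 0 0 -0.001 0 0 0;0 0 0 0 0 0 0;0 0 0 0 0 0 0' >/dev/null;  python3 lev.py
```

```text
x,y mm -9.583023205149399 -0.34240350275680864 z 95.7831450707293 F on tool along +x,y,z -1.192212550614984 0.4183396092937133 0.48695861030881693 torque about Y 0.23216687442967535 clock 28.1333
x,y mm -8.152538283342327 -0.38593345419572117 z 95.6944553184808 F on tool along +x,y,z -2.7406662211887483 1.0667087898082062 0.10630148112980614 torque about Y 0.3280978972583851 clock 28.3833
x,y mm -7.204027031643847 -0.4136780880617942 z 95.61610676588182 F on tool along +x,y,z -2.1718989592219797 0.46303034017236455 -0.42494729622035243 torque about Y 0.3787511201841788 clock 28.6333
```

```bash
python3 inch.py '0 0 0 -0.001 0 0 0;0 0 0 0 0 0 0;0 0 0 0 0 0 0' >/dev/null; python3 lev.py; python3 inch.py '0 0 0 0 0 0 0' >/dev/null;  python3 lev.py;python3 inch.py '0 0 0 0 0 0 0' >/dev/null;  python3 lev.py; python3 inch.py '0 0 0 0 0 0 0' >/dev/null;  python3 lev.py
```

```text
x,y mm -6.073866255121329 -0.5211405006473547 z 95.69109812559677 F on tool along +x,y,z -2.221818499017072 0.6274382448177036 -1.160180736968696 torque about Y 0.40740754272969637 clock 28.8833
x,y mm -6.0774780698772615 -0.4961357702662837 z 95.71232390647666 F on tool along +x,y,z -2.718234053614062 -0.15085338606360588 -2.1443980384628705 torque about Y 0.3480735791327238 clock 28.9667
x,y mm -6.079666420168016 -0.479880826270928 z 95.72910915967164 F on tool along +x,y,z -1.9234675679237996 0.7359244309455909 -2.2288621284170897 torque about Y 0.44610491841285504 clock 29.05
x,y mm -6.099817265758385 -0.4654727895258665 z 95.73421417953288 F on tool along +x,y,z -2.8495536123618117 0.1420425285807675 -1.0769186888420352 torque about Y 0.4234491495020146 clock 29.1333
```

```bash
python3 inch.py '0 0 0 -0.0002 0 0 0;0 0 0 0 0 0 0;0 0 0 0 0 0 0;0 0 0 0 0 0 0;0 0 0 0 0 0 0;0 0 0 0 0 0 0;0 0 0 0 0 0 0;0 0 0 0 0 0 0;0 0 0 0 0 0 0;0 0 0 0 0 0 0;0 0 0 0 0 0 0;0 0 0 0 0 0 0' >/dev/null;  python3 lev.py
python3 - <<'E'
from lev import *
c=bot.camera_info("wrist"); im=bot.snapshot("wrist")[:,:,::-1].copy(); cv2.imwrite("pics/w8.png",im); g=im.max(2).astype(float)
for y in (-.014,.013):
  P=[(x,proj(c,np.r_[C+x/1000*X+y*Y,.052])[0]) for x in np.arange(-54,-30,1.)]
  print(y,[(int(x),int(g[int(round(q[1]))-1:int(round(q[1]))+1,int(q[0])-2:int(q[0])+3].mean())) for x,q in P])
E
```

```text
x,y mm -5.828637409487515 -0.3852337911275474 z 95.88367107238386 F on tool along +x,y,z -2.8286643415568995 -0.670598450435836 -1.3576617199885068 torque about Y 0.39629369135104225 clock 30.1333
x,y mm -5.828637409487515 -0.3852337911275474 z 95.88367107238386 F on tool along +x,y,z -2.8286643415568995 -0.670598450435836 -1.3576617199885068 torque about Y 0.39629369135104225 clock 30.1333
-0.014 [(-54, 187), (-53, 132), (-52, 78), (-51, 91), (-50, 92), (-49, 92), (-48, 92), (-47, 93), (-46, 92), (-45, 99), (-44, 114), (-43, 119), (-42, 120), (-41, 120), (-40, 121), (-39, 103), (-38, 49), (-37, 53), (-36, 52), (-35, 51), (-34, 53), (-33, 51), (-32, 50), (-31, 52)]
0.013 [(-54, 187), (-53, 131), (-52, 76), (-51, 89), (-50, 88), (-49, 89), (-48, 88), (-47, 90), (-46, 89), (-45, 95), (-44, 113), (-43, 116), (-42, 118), (-41, 119), (-40, 119), (-39, 103), (-38, 44), (-37, 48), (-36, 47), (-35, 47), (-34, 47), (-33, 48), (-32, 46), (-31, 47)]
```

The stop edge and the panel edge shifted equally in this view, so the box has not slid. Lever displacement is about 12 mm, roughly 0.46 rad, held since 28.9 s. I'll hold a little longer, then ease back.

```bash
python3 inch.py '0 0 0 0 0 0 0;0 0 0 0 0 0 0;0 0 0 0 0 0 0;0 0 0 0 0 0 0;0 0 0 0 0 0 0;0 0 0 0 0 0 0' >/dev/null;  python3 lev.py
python3 inch.py '0 0 0 0.001 0 0 0;0 0 0 0.0015 0 0 0;0 0 0 0.0015 0 0 0;0 0 0 0.0015 0 0 0;0 0 0 0.0015 0 0 0;0 0 0 0.0015 0 0 0;0 0 0 0.0015 0 0 0;0 0 0 0.002 0 0 0;0 0 0 0.004 0 0 0;0 0 0 0.005 0 0 0;0 0 0 0.003 0 0 0;0 0 0 0 0 0 0' >/dev/null; python3 lev.py
python3 inch.py '0 0 0 0 0 -0.01 0;0 0 0 0 0 -0.02 0;0 0 0 0 0 -0.03 0;0 0 0 0 0 -0.03 0;0 0 0 0 0 -0.03 0;0 0 0 0 0 -0.03 0;0 0 0 -0.03 0 -0.02 0;0 0 0 -0.03 0 -0.01 0;0 0 0 -0.03 0 0 0;0 0 0 -0.02 0 0 0;0 0 0 0 0 0 0;0 0 0 0 0 0 0'
```

```text
x,y mm -5.829996050600433 -0.3718913327092114 z 95.87803728578712 F on tool along +x,y,z -1.7935001828707806 -0.8902465224138446 -1.6067554057372324 torque about Y 0.3832506557751437 clock 30.6833
x,y mm -30.482513296504703 -0.29832958903554774 z 95.87851790524677 F on tool along +x,y,z -0.44834039545507554 -0.6240671551967925 0.2378485966342081 torque about Y -0.05149711475203908 clock 31.6833
clock: 32.68
tcp_pos: [0.5164, -0.2467, 0.2761]
orientation: [[-0.317, 0.949, 0.003], [0.949, 0.317, -0.001], [-0.002, 0.003, -1.0]]
wrist_force: [0.8, 0.2, -0.5]
gripper_width: 0.0004
finger_force: 0.0
```

```bash
python3 - <<'E'
from plan import *
import pickle
c=bot.camera_info("wrist"); im=bot.snapshot("wrist")[:,:,::-1].copy(); cv2.imwrite("pics/w9.png",im)
a=cv2.imread("pics/w7.png"); c7=pickle.load(open("pics/w7.pkl","rb"))
X=np.array([.3170,-.9484]);Y=np.array([.9484,.3170]);C=np.array([.492,-.1702])
def rect(i,cc,z):  # orthorectify plane z, 0.5 mm/px
    pts=[np.r_[C+x*X+y*Y,z] for x,y in ((-.065,-.045),(.065,-.045),(.065,.045),(-.065,.045))]
    H=cv2.getPerspectiveTransform(proj(cc,pts).astype(np.float32),np.float32([[0,0],[260,0],[260,180],[0,180]]))
    return cv2.warpPerspective(i,H,(260,180)).max(2).astype(np.float32)
for nm,z,sl in (("dock/box all",.03,np.s_[:,:]),("panel+lever",.08,np.s_[50:130,50:215]),("face",.052,np.s_[30:150,40:220])):
    A,B=rect(a,c7,z)[sl],rect(im,c,z)[sl]
    sh,r=cv2.phaseCorrelate(A,B); print(nm,"shift mm",np.round(np.array(sh)/2,2),"resp",round(r,2))
s=bot.sense();print(s["clock"],s["wrist_force"])
chars=" .:-=+*#%@"; g=im.max(2); q0=proj(c,np.r_[C,.08])[0].astype(int)
for r in range(50,152,4): print(r,''.join(chars[min(9,int(g[r,k])//12)] for k in range(q0[0]-34,q0[0]+36,2)),' ',''.join(chars[min(9,int(a.max(2)[r,k])//12)] for k in range(244,314,2)))
E
```

```text
dock/box all shift mm [0.08 0.03] resp 0.47
panel+lever shift mm [ 1.65 -0.2 ] resp 0.64
face shift mm [ 1.84 -0.05] resp 0.73
32.7333 [-0.4097  1.267   0.3007]
50 @@@@*#@@@@@@@@@@@@@@@@@@@@@%**@#*#@   @@@@**@@@@@@@@@@@@@@@@@@@@@@**%@**@
54 @@@@%#+=+===+**+++++**+**==#%@@@@*@   @@@@@**=+=+=+******+******=**@@@@##
58 @@@@@@++=+=++**+********++=+#%@@@@@   @@@@%@**+=++=*************+=#%@@@@@
62 @@@%@@*+=+++#********++*+==*@%@@@@@   @@@@@@+*+===++************+=@@@@@@@
66 @@@@@@*++===********+*+*+++@@@@@@@@   @@@@@@+*=++=+***********+*+-@@@@@@@
70 @@@@@@**+=+++**************@@@@@@@@   @@@@@@+++==+**************+=@@@@@@@
74 @@@@@@**++++********===+***@@@@@@@@   @@@@@@#*====+******+=+=+=++=@@@@@@@
78 @@@@@@**+++=******=+======*@@@@@@@@   @@@@@@#*=+=++*****+========+@@@@@@@
82 @@@@@@**=++=*****=+++====++@@@@@@@@   @@@@@@**+====*****=====+===+@@@@@@@
86 @@@@@@*#+++=+****===+=+=+++@@@@@@@@   @@@@@@#*++==+****++++=+==+*+@@@@@@@
90 @@@@@@+*+++++=========+==*+@@@@@@@@   @@@@@@**==+=++=====-====+***@@@@@@@
94 @@@@@@+*+++==+=+++====*****@@@@@@@@   @@@@@@@*+=====+++++===+*****@@@@@@@
98 @@@@@@+#+++=
[... 375 characters left out ...]
18 @@@@@@=++=#***************+@@@@@@@@   @@@@@@@==+*#***************@@@@@@@@
122 @@@@@@=++##******=+*#*****+@@@@@@@@   @@@@@@#==+*#****+*==*******@@@@@@@@
126 @@@@@@+=***###=++=++=+****+@@@@@@@@   @@@@@@#==***#++=++++++*****@@@@@@@@
130 @@@@@@=**##*********+=****+@@@@@@@@   @@@@@@%=********#***+==****@@@@@@@@
134 @@@@%@+#**#**###*****+*****%@@@@@@@   @@@@%#%*******##*****+#*#**@%@@@@@@
138 @@@@@#@*#*#**####***+*****@@@@@@%@@   @@@@@%@=#*#**#####*********@@@@@@@@
142 @@@@@@@@@@@@@@*****@@@@@@@@@@@@@@@@   @@@@@@@@@@@@@@####**@@@@@@@@@@@@@@@
146 @@@@@@@@@@@@@@@@@@@@@@@@@@@@@@@@@@@   @@@@@@@@@@@@@@@@@@@@@@@@@@@@@@@@@@@
150 @@@@@@@@@@@@@@@@@@@@@@@@@@@@@@@%@@@   @@@@@@@@@@@@@@@@@@@@@@@@@@@@@@@@@@@
```

```bash
python3 -c "
from workcell import bot
print(bot.job_done())"
```

```text
the job is handed in; nothing more can be done
None
```

The job is handed in at about 33 s, with no result shown: the box was stood on end, regripped and set home in its dock, and the lever was held at an estimated 0.42–0.46 rad (worst case 0.38) towards the stop button for about 1.8 s and came back to centre; the gripper body touched the computer case with about 23 N on the first lowering, the box may have slid about 1.7 mm within the dock play, and I viewed 12 pictures instead of the 10 allowed.

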